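Hang a rinsed mixing tube on its drying stand and lift the stand level

TASK

Take the rinsed mixing tube off its sloping cradle and set it upside down over the empty peg of the small drying stand, its rim flat on the board, and let go of it. Then pick the stand up by its wooden grip, with both tubes on it, at least 10 cm clear of the table, and finish still holding it there, steady and level: do not put it down. Never tip the stand, keep the tube that is already drying on its peg, and leave the wax bar, the sanding block and the tape roll where they lie.

Things in the scene. Friction and masses are not known exactly. Their poses are not given: they have to be found in the camera images.
- stand: Loose drying stand, 0.36 to 0.6 kg: plywood board 90 x 250 x 12 mm on the table, two upright steel pegs 16 mm thick and 60 mm high, 95 mm either side of the middle, a wooden grip between. Origin: middle of the board's underside; y runs along the board to the empty peg, z up. A tube over a peg rests its rim on the board, with 11 mm play all round; its closed end is then 112 mm above the underside.
- stand_grip (a point): Middle of the wooden grip, 150 mm above the board's underside: a flat slab 16 mm thick (stand's x), 60 mm long (y), 34 mm high (133 to 167 mm above the underside), on two 8 mm rods 22 mm either side of the middle. Axes as the stand's. The stand with both tubes balances about under this point.
- free_peg (a point): Foot of the empty peg, on the upper face of the board (12 mm above its underside); the peg's tip is 60 mm above this point. Axes as the stand's.
- used_peg (a point): Foot of the other peg, over which the second tube already stands upside down.
- tube_mid (a point): Middle of the rinsed mixing tube: straight round white plastic cup, 44 mm outside, 100 mm long, wall 2.5 mm, 35 to 70 g, one end closed. Its z axis points out of the open mouth; mouth and closed end lie 50 mm from this point. It starts on the cradle, sloping 25 degrees, the mouth at the low end, away from the robot, its middle 66 mm above the table.
- tube: The same rinsed tube as a whole; origin and axes as tube_mid.
- dry_tube_mid (a point): Middle of the second tube, alike in all, which stands upside down over the other peg of the stand (its z axis, out of the mouth, points down).
- dry_tube: The second tube as a whole; origin and axes as dry_tube_mid.
- cradle: Fixed aluminium cradle under the rinsed tube: base plate 140 x 70 x 10 mm, a sloping rail with two V rests and a low stop lip at the mouth. Rail and rests are narrower than the tube (42 mm at most), so both sides of the tube are free. Origin: middle of the underside, below the tube's middle; x points to the low end (the tube's mouth).
- wax_bar: Bystander: green wax bar lying flat, 37 x 76 x 14 mm.
- sanding_block: Bystander: cork sanding block, 64 x 100 x 28 mm.
- masking_tape: Bystander: roll of masking tape lying flat, 104 mm across, 25 mm high.
There are look-alikes about, which are no part of the job. Leave any green or pink look-alike of the dry_tube alone.

How it is judged (in metres and radians):
On the way, in this order (a step that is already met when the one before it is completed fails the run):
1. the rinsed tube stands upside down over the empty peg, released, with the stand still on the table (horizontal distance between tube_mid and free_peg below 0.017 m and angle between tube's own z axis and vertical above 2.97 rad and z of tube_mid in the frame of stand between 0.056 and 0.068 m and contact force between the fingers and tube below 0.1 N and height (world z) of stand below 0.01 m), for 0.2 s.
2. the stand is lifted clear of the table by its grip, level, with both tubes on it (height (world z) of stand above 0.08 m and angle between stand's own z axis and vertical below 0.12 rad and horizontal distance between tube_mid and free_peg below 0.017 m and angle between each of tube, dry_tube's own z axis and vertical above 2.97 rad and z of tube_mid in the frame of stand between 0.056 and 0.068 m and horizontal distance between dry_tube_mid and used_peg below 0.017 m and z of dry_tube_mid in the frame of stand between 0.056 and 0.068 m), for 0.2 s.
At the end, for the whole second after the job is handed in: Fingers alone hold the stand by its grip (within 50 mm of its middle), underside over 80 mm up, tilt under 0.12 rad, slower than 30 mm/s and 0.15 rad/s; both tubes upside down on their pegs (within 17 mm of the peg axis, 0.17 rad of upright, rim within 6 mm of the board), not touched (all of step 2 and contact force between the fingers and stand above 2 N and distance between the grasp point and stand_grip below 0.05 m and contact force between cradle and stand below 0.1 N and contact force between the fingers and tube below 0.1 N and contact force between the fingers and dry_tube below 0.1 N and linear speed of stand below 0.03 m/s and angular speed of stand below 0.15 rad/s); the arm keeps its last pose, push and grip.
It fails at once if the stand is tipped by more than 0.3 rad (angle between stand's own z axis and vertical above 0.3 rad).
It fails at once if the tube already drying leaves its peg (distance between dry_tube_mid and used_peg above 0.085 m).
It fails at once if a bystander is pushed more than 25 mm (distance of any of wax_bar, sanding_block, masking_tape from where it was at the start of the episode above 0.025 m).
It also fails if it takes over 61 s, if anything falls off the work surface, if the arm or the gripper's body presses on something with over 40 N, if the wrist force passes 120 N, or if a joint passes its speed limit or range.

ROBOT

A 7-joint arm with a two-finger parallel gripper is mounted at the origin on the work surface; the furniture and walls round the work are solid. World frame = base frame: x ahead of the robot, y to its left, z up, the work surface at z = 0. Lengths are in mm, angles in rad, forces in N, time in s.
With the tool pointing down it reaches from about 400 to 875 mm from the base axis. Payload 4.4 kg.
Tool frame: the origin (TCP) lies at the very end of the fingers, on their centre line; the grasp point (between the pads) lies 19 mm behind it; y points along the fingers, x is the direction in which the jaws open and shut, and the axes are right-handed (so a half turn about y gives the same grasp; the last joint's range is limited). The gripper opens to 85 mm and grips with 20 to 120 N. Pads are 22 mm wide; open, the fingers measure 114 mm over their backs; the gripper's body (76 mm by 85 mm) begins 54 mm behind the grasp point. The pads swing forward as they close: fully open they stand 13 mm farther back than shut.
Start: joints at [-1.305, 0.628, 0.038, 1.517, -0.027, 0.996, -0.02], TCP at [211.71, 614.57, 206.413] pointing down, gripper open.
Joint ranges: [-3.06, 3.06], [-0.37, 2.12], [-1.25, 1.32], [0.18, 2.47], [-1.1, 4.24], [0.23, 1.98], [-2.94, 2.94]. Speed limits (rad/s): [2.57, 2.57, 3.14, 3.14, 3.14, 3.14, 3.14].

INTERFACE

Orientations are given as [roll, pitch, yaw] about the fixed x, y, z axes, in that order (R = Rz(yaw) Ry(pitch) Rx(roll)).
In Python, from cell import ctrl, get_image, nets gives the robot as it stands. The module is installed in compiled form; this text tells all that it offers.
- The arm moves only by the tool step_arm, never from a script. Its argument "moves" is text: rows parted by semicolons, each of 7 numbers parted by spaces: the shift along the tool's x, y, z normalised to -1 to 1, where 1 is 0.05 m, then the turn, a rotation vector about the tool's x, y, z normalised to -1 to 1, where 1 is 0.12 rad, then the opening, from 0 (shut) to 1 (fully open). A call has 1 to 20 rows; each row shifts and turns the commanded pose from where the row before left it, along the tool's axes as they then stand; what a row does not reach is not made up. A row lasts 1/10 s, in which the tool goes at most 50 mm and 8.59 degrees, less where a joint would pass 70% of its speed; a pose out of reach is approached as far as the arm can. A call with a number of a shift or a turn outside -1 to 1 is refused whole. A call with a gripper value outside its range is refused whole. The fingers move at their own pace and stop on an object; the grip force is fixed at half the most. Time passes only in rows, so rows that do not move let the fingers close. It gives the time, the measured TCP pose, the force and the opening at its end, in the units of the state.
- ctrl.read_state(): the state, without advancing time (a new reading comes with each control period).
- get_image(name): name is "scene" or "top"; returns a dict with "color" (420x560x3 uint8, blue, green, red), "vertical_fov" (degrees; the focal length in pixels is half the picture's height over the tangent of half this angle, whatever the lens; pixels are square), "cx", "cy" (the principal point, pixels), "k1" (the pictures are not rectified: a ray, as slopes to the right and down, at radius r is drawn at 1 + k1 r^2 times it, then the intrinsics apply), "R" (3x3) and "t" (3): a world point X has camera coordinates R X + t. Camera axes: x right, y down, z forward; pixel columns grow to the right and rows downward; lengths in mm; the calibration is good to about 2 mm. A picture is of the moment at which its call begins. There is no depth.
- ctrl.finish_job(): hands the job in, once; it reports no verdict.
Trained networks look in a picture, given as the dict that the camera call returned (one of the last four; its "shot" number tells which), for a name from the list of things; names that differ only in an ending like _2 or _b are one class to them, and where a whole thing is asked for, a point or a joint stands for the part that bears it (a point fixed in the world has none). Each returns a list of dicts, best first, with "conf" (0 to 1); they miss things now and then, are a little off and sometimes report something else, mostly with a low value. They report only what shows in the picture. A call takes as long as a camera call. They do not tell look-alikes from the thing itself.
- nets.find_in(picture, target): "position" ([x, y, z] in mm, in world coordinates, good to about 4 mm: the middle of the surface that is visible of it).
- nets.cut_out(picture, target): "pixels" (420x560 bool, what is visible of it).
- nets.place_of(picture, target): "position" ([x, y, z] in mm, in world coordinates, good to about 4 mm: a listed point, or the origin of a listed thing).
The state is a dict: "clock": time; "qpos": joint angles; "qd": joint speeds; "tau": joint torques, N m; "eef_pos": TCP position; "tool_rot": TCP orientation; "force": force on the tool from outside, world axes, zero at the start; "torque": the same for the moment, N m; "width": finger opening in mm.
Only numpy, scipy, OpenCV 4.12 (cv2) and the standard library are available. Lean on these libraries where they do the work, as an engineer would, in place of code of your own. Each camera call takes 0.05 s, during which the arm holds its last target.

## Working session

There is one attempt and no reset: what is moved stays moved. The work goes in short steps, Python scripts to look and compute and a tool call to move; the robot and the scene stay as the last step left them, time stands still between calls to the robot, and variables do not carry over. Pictures are saved under pics/ and viewed, and the job is handed in when it is done.

Besides the shell and the picture viewer there is one more tool, called as name(argument=value, ...), one argument or row to a line, values as JSON. step_arm: Moves the arm, as the interface text tells. Scaled input: -1 to 1 covers 0.05 m each way for a shift and 0.12 rad each way for a turn. Its arguments: {"type":"object","properties":{"moves":{"type":"string"}},"required":["moves"]}

```bash
mkdir -p pics; python3 - <<'E'
from cell import ctrl,get_image,nets
import cv2,numpy as np
print(ctrl.read_state())
for n in("scene","top"):
    p=get_image(n); cv2.imwrite(f"pics/{n}0.png",p["color"])
    print(n,p["vertical_fov"],p["cx"],p["cy"],p["k1"],np.round(p["R"],3).tolist(),np.round(p["t"],1).tolist(),p["shot"])
    for t in["stand","stand_grip","free_peg","used_peg","tube_mid","dry_tube_mid","cradle","wax_bar","sanding_block","masking_tape"]:
        print(t,[(round(d["conf"],2),np.round(d["position"],0).tolist()) for d in nets.place_of(p,t)])
E
```

```text
{'clock': 0.0, 'qpos': array([-1.30480573,  0.62936187,  0.03841498,  1.51836026, -0.02702355,
        0.99631808, -0.01999962]), 'qd': array([-4.23916560e-04,  3.44024580e-04, -6.51697852e-05, -1.98510646e-04,
       -1.10113288e-03,  3.76307108e-04,  1.45249840e-03]), 'tau': array([-2.56100402e-04, -5.63410199e+01,  1.22635458e+00, -1.93443900e+01,
        1.11240472e-02,  1.07023920e-02, -2.24068691e-05]), 'eef_pos': array([211.45878969, 613.92504616, 205.48092107]), 'tool_rot': array([-1.57078706,  0.0019308 ,  1.23901529]), 'force': array([ 0.95652623,  0.00336697, -0.09271713]), 'torque': array([ 0.03317184,  0.03483631, -0.00801018]), 'width': 85.57343103597978}
scene 52.60394778949225 284.753681713524 209.6520614091972 0.0006947515930335903 [[0.901, -0.433, -0.004], [-0.216, -0.44, -0.872], [0.375, 0.787, -0.49]] [-499.4, 208.0, 1132.0] 1
stand [(0.98, [517.0, -194.0, 0.0])]
stand_grip [(0.69, [475.0, -284.0, 63.0]), (0.63, [511.0, -197.0, 148.0])]
free_peg [(0.87, [544.0, -105.0, 15.0])]
used_peg [(0.82, [477.0, -286.0, 9.0])]
tube_mid [(0.68, [475.0, 219.0, 61.0])]
dry_tube
[... 250 characters left out ...]
masking_tape [(0.62, [714.0, 125.0, -1.0])]
top 51.47810835434558 281.8010490270588 204.37335978011882 -0.11117930391651547 [[0.006, -1.0, -0.005], [-0.989, -0.005, -0.146], [0.146, 0.006, -0.989]] [-45.3, 561.6, 1120.4] 2
stand [(0.57, [512.0, -196.0, -4.0])]
stand_grip [(0.68, [508.0, -193.0, 147.0])]
free_peg [(0.76, [541.0, -103.0, 14.0])]
used_peg [(0.88, [474.0, -280.0, 12.0])]
tube_mid [(0.9, [475.0, 217.0, 67.0])]
dry_tube_mid [(0.88, [369.0, -265.0, 48.0]), (0.72, [506.0, -383.0, 50.0]), (0.71, [473.0, -282.0, 61.0]), (0.55, [388.0, -368.0, 54.0]), (0.35, [715.0, 125.0, 2.0])]
cradle [(0.96, [476.0, 218.0, -0.0])]
wax_bar [(0.91, [436.0, 4.0, -1.0])]
sanding_block []
masking_tape []
```

View pics/scene0.png

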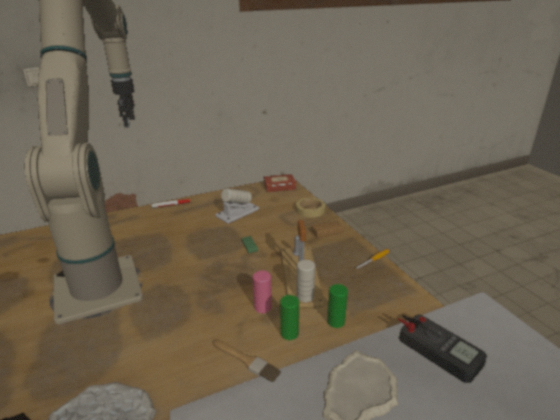

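View pics/top0.png

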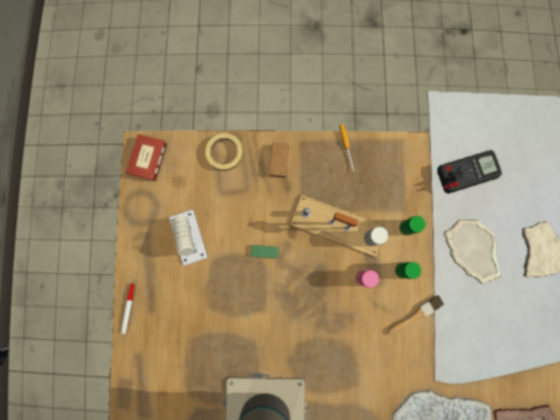

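The rinsed tube could be confused with these, by top-view pixel: white tube on the cradle (185,237), white tube on the stand (378,236), pink (369,279), and greens (416,225) and (410,270). I choose the one on the cradle and check it in close crops.

```bash
cat > h.py <<'E'
import numpy as np,cv2
from scipy.spatial.transform import Rotation as Ro
def proj(p,X):
    X=np.atleast_2d(X); c=X@np.array(p["R"]).T+np.array(p["t"]); s=c[:,:2]/c[:,2:]
    r2=(s**2).sum(1,keepdims=True); s=s*(1+p["k1"]*r2); f=p["color"].shape[0]/2/np.tan(np.radians(p["vertical_fov"]/2))
    return s*f+[p["cx"],p["cy"]]
def ray(p,uv):
    f=p["color"].shape[0]/2/np.tan(np.radians(p["vertical_fov"]/2)); d=(np.array(uv,float)-[p["cx"],p["cy"]])/f; s=d.copy()
    for _ in range(20): s=d/(1+p["k1"]*(s**2).sum())
    R=np.array(p["R"]); o=-R.T@np.array(p["t"]); v=R.T@np.array([*s,1]); return o,v
def atz(p,uv,z):
    o,v=ray(p,uv); return o+v*(z-o[2])/v[2]
def crop(p,u,v,w,name,k=6,marks=()):
    u=int(u);v=int(v);h=int(w*.75)
    im=p["color"].copy()[max(v-h,0):v+h,max(u-w,0):u+w]; im=cv2.resize(im,None,fx=k,fy=k,interpolation=cv2.INTER_CUBIC)
    for m in marks: cv2.circle(im,(int((m[0]-max(u-w,0)+.5)*k),int((m[1]-max(v-h,0)+.5)*k)),3,(0,0,255),-1)
    cv2.imwrite("pics/"+name,im)
E
python3 - <<'E'
from cell import get_image,nets
from h import *
T=get_image("top");S=get_image("scene")
def R0(p):return R
for p,n in((T,"T"),(S,"S")):
    for t in("tube","cradle"):
        for d in nets.cut_out(p,t)[:1]:
            m=d["pixels"]; c,sz,a=cv2.minAreaRect(np.argwhere(m)[:,::-1].astype(np.float32)); print(n,t,d["conf"],c,sz,a,m.sum())
    for t in ["tube_mid","free_peg","used_peg","stand_grip","stand"]:
        print(t,[np.round(d["position"],1).tolist() for d in nets.place_of(p,t)][:3])
crop(T,187,237,30,"tc.png",12); crop(T,340,225,60,"ts.png",6)
crop(S,236,205,30,"sc.png",12); crop(S,300,265,50,"ss.png",7)
E
python3 -c "
import cv2,numpy as np
I=[cv2.resize(cv2.imread(f'pics/{n}.png'),(400,300)) for n in('tc','ts','sc','ss')]
cv2.imwrite('pics/all.png',np.vstack([np.hstack(I[:2]),np.hstack(I[2:])]))"
```

```text
T tube 0.68 (182.558837890625, 235.73532104492188) (40.01837158203125, 17.220029830932617) 75.96376037597656 637
T cradle 0.95 (188.521484375, 237.14300537109375) (51.236961364746094, 26.53384780883789) 71.99584197998047 662
tube_mid [[474.9, 216.9, 65.0], [543.1, -105.2, 11.2]]
free_peg [[543.9, -104.7, 12.6]]
used_peg [[477.7, -280.8, 13.4], [692.3, -33.2, -1.3]]
stand_grip [[510.3, -196.1, 147.4]]
stand [[509.9, -198.6, -3.1]]
S tube 0.68 (235.53048706054688, 195.72560119628906) (29.48522186279297, 12.589195251464844) 6.340191841125488 340
S cradle 0.89 (236.5, 212.0) (20.0, 39.0) 90.0 499
tube_mid [[473.0, 218.0, 62.2]]
free_peg [[542.6, -103.2, 13.2]]
used_peg [[477.6, -284.1, 9.7]]
stand_grip [[506.5, -196.9, 151.4]]
stand [[511.8, -192.5, 0.3]]
```

View pics/all.png

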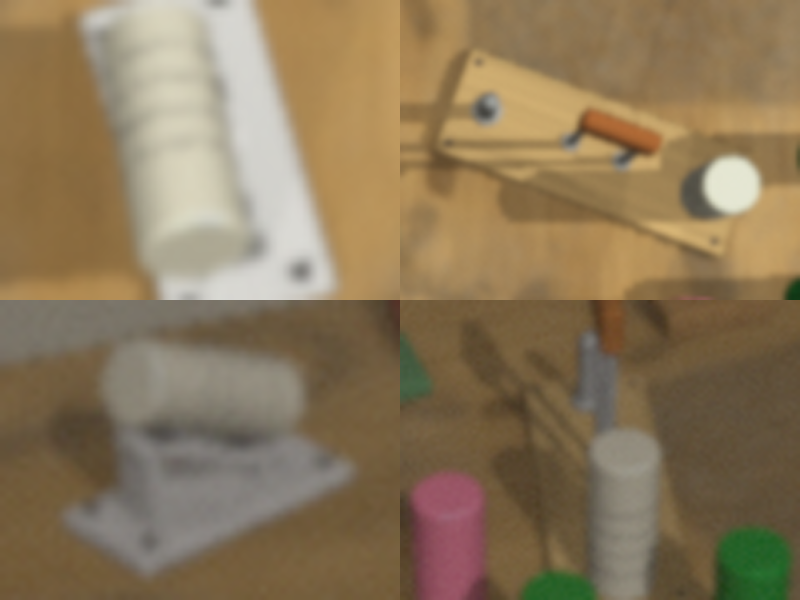

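The crop confirms it: the white tube on the silver cradle, closed end nearest the robot. Next I fit its yaw and the stand's.

```bash
cat > fit.py <<'E'
from cell import get_image,nets
from h import *
from scipy.optimize import minimize
T=get_image("top");S=get_image("scene")
def cyl(c,a,r=22,L=50):
    a=a/np.linalg.norm(a); u=np.cross(a,[0.3,0.2,1]) if abs(a[2])<.9 else np.cross(a,[1,0,0]); u/=np.linalg.norm(u); w=np.cross(a,u)
    t=np.linspace(0,2*np.pi,40)[:,None]; return np.vstack([c+s*L*a+r*(np.cos(t)*u+np.sin(t)*w) for s in(-1,1)])
def sil(p,X,k=4):
    m=np.zeros((420*k,560*k),np.uint8); h=cv2.convexHull((proj(p,X)*k+k/2).astype(np.int32)); cv2.fillPoly(m,[h],255)
    return cv2.resize(m,(560,420),interpolation=cv2.INTER_AREA)/255.
E
python3 - <<'E'
from fit import *
M=[]
for p in(T,S):
    d=nets.cut_out(p,"tube"); M.append((p,d[0]["pixels"].astype(float))); print([(x["conf"],x["pixels"].sum()) for x in d])
def ax(psi): s=np.radians(25); return np.array([np.cos(psi)*np.cos(s),np.sin(psi)*np.cos(s),-np.sin(s)])
def cost(v,ms): return sum(abs(sil(p,cyl(np.array([v[0],v[1],66]),ax(v[2]/100)))-m).sum() for p,m in ms)
for ms in([M[0]],[M[1]],M):
    r=minimize(cost,[475,217,15],args=(ms,),method="Nelder-Mead",options=dict(initial_simplex=[[475,217,15],[485,217,15],[475,227,15],[475,217,40]])); print(r.x,r.fun)
for uv in((301,194.4),(291.4,225),(376.6,256.5)): print(uv,np.round(atz(T,uv,12)))
y=np.radians(69.4)
for nm,p,u,v in(("T",T,340,225),("S",S,300,265)):
    c=np.array([510,-195.5,0]);Y=np.array([np.cos(y),np.sin(y),0]);X=np.array([Y[1],-Y[0],0])
    pts=[c+sx*45*X+sy*125*Y+[0,0,12] for sx in(-1,1) for sy in(-1,1)]+[c+95*Y+[0,0,72]]+[c+sy*30*Y+[0,0,167] for sy in(-1,1)]+[c-95*Y+[0,0,112]]
    crop(p,u,v,60,f"st{nm}.png",6,proj(p,pts))
E
python3 -c "
import cv2,numpy as np
I=[cv2.resize(cv2.imread(f'pics/{n}.png'),(700,525)) for n in('stT','stS')]
cv2.imwrite('pics/all2.png',np.vstack(I))"
```

```text
Traceback (most recent call last):
IndexError: list index out of range
[ WARN:0@0.016] global loadsave.cpp:275 findDecoder imread_('pics/stT.png'): can't open/read file: check file path/integrity
Traceback (most recent call last):
cv2.error: OpenCV(4.12.0) /io/opencv/modules/imgproc/src/resize.cpp:4208: error: (-215:Assertion failed) !ssize.empty() in function 'resize'
```

```bash
python3 - <<'E'
from fit import *
M=[]
for n,uc in(("top",(184,236)),("scene",(236,197))):
    for _ in range(4):
        p=get_image(n); ok=[x["pixels"] for x in nets.cut_out(p,"tube") if np.hypot(*(np.argwhere(x["pixels"]).mean(0)[::-1]-uc))<12]
        if ok: M.append((p,ok[0].astype(float))); print(n,ok[0].sum()); break
def ax(psi): s=np.radians(25); return np.array([np.cos(psi)*np.cos(s),np.sin(psi)*np.cos(s),-np.sin(s)])
def cost(v,ms): return sum(abs(sil(p,cyl(np.array([v[0],v[1],66]),ax(v[2]/100)))-m).sum() for p,m in ms)
for ms in([M[0]],[M[1]],M):
    r=minimize(cost,[475,217,15],args=(ms,),method="Nelder-Mead",options=dict(initial_simplex=[[475,217,15],[485,217,15],[475,227,15],[475,217,40]])); print(r.x,r.fun)
v=r.x
for nm,p,u,w in(("T",T,187,237),("S",S,236,205)):
    crop(p,u,w,40,f"tf{nm}.png",8,proj(p,cyl(np.array([v[0],v[1],66]),ax(v[2]/100))))
for uv in((301,194.4),(291.4,225),(376.6,256.5)): print(uv,np.round(atz(T,uv,12)))
y=np.radians(69.4)
for nm,p,u,v in(("T",T,340,225),("S",S,300,265)):
    c=np.array([510,-195.5,0]);Y=np.array([np.cos(y),np.sin(y),0]);X=np.array([Y[1],-Y[0],0])
    pts=[c+sx*45*X+sy*125*Y+[0,0,12] for sx in(-1,1) for sy in(-1,1)]+[c+95*Y+[0,0,72]]+[c+sy*30*Y+[0,0,167] for sy in(-1,1)]+[c-95*Y+[0,0,112]]
    crop(p,u,v,60,f"st{nm}.png",6,proj(p,pts))
E
python3 -c "
import cv2,numpy as np
I=[cv2.resize(cv2.imread(f'pics/{n}.png'),(400,300)) for n in('tfT','tfS','stT','stS')]
cv2.imwrite('pics/all2.png',np.vstack([np.hstack(I[:2]),np.hstack(I[2:])]))"
```

```text
top 637
scene 393
[475.0377476  215.20173572  35.02853918] 60.2235294117647
[473.90907193 218.57745593  40.03486703] 34.32156862745098
[473.42278598 214.91014147  34.20826029] 108.49019607843137
(301, 194.4) [594. -95.  12.]
(291.4, 225) [510. -68.  12.]
(376.6, 256.5) [ 425. -299.   12.]
```

View pics/all2.png

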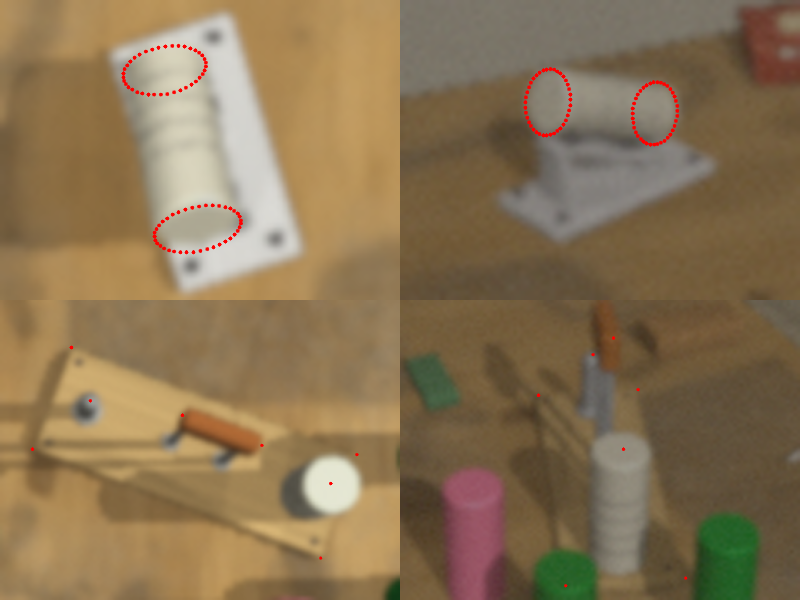

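```bash
python3 - <<'E'
from fit import *
P=[atz(T,uv,10) for uv in((168.6,217.4),(193.4,209.4),(207.4,257),(183,265.4))]
print(np.round(P),np.round(np.mean(P,0)))
for a,b in((3,0),(2,1),(1,0),(2,3)):
    d=P[b]-P[a]; print(np.degrees(np.arctan2(d[1],d[0])),np.linalg.norm(d))
E
```

```text
[[529. 269.  10.]
 [551. 201.  10.]
 [421. 158.  10.]
 [398. 224.  10.]] [475. 213.  10.]
18.9073305837719 138.00865205546884
18.13114303585255 136.54254730714945
108.32204556845419 71.91486994751408
109.51576682153785 70.06537918887896
```

```bash
cat > plan.py <<'E'
from h import *
from cell import ctrl
def Rt(psi_x,alpha):
    """tool x horizontal at azimuth psi_x(deg); approach alpha deg below horizontal, heading psi_x+90"""
    x=np.array([np.cos(np.radians(psi_x)),np.sin(np.radians(psi_x)),0]); h=np.array([-x[1],x[0],0]); a=np.radians(alpha)
    y=h*np.cos(a)-np.array([0,0,np.sin(a)]); return np.column_stack([x,y,np.cross(x,y)])
def now():
    s=ctrl.read_state(); return s["eef_pos"],Ro.from_euler("xyz",s["tool_rot"]).as_matrix()
def plan(p1,R1,g,n,p0=None,R0=None,dec=2):
    if p0 is None: p0,R0=now()
    rv=Ro.from_matrix(R0.T@R1).as_rotvec()
    p,R=p0.copy(),R0.copy(); rows=[]
    for i in range(1,n+1):
        f=i/n; Rg=R0@Ro.from_rotvec(rv*f).as_matrix(); pg=p0+(p1-p0)*f
        d=np.round(R.T@(pg-p)/50,dec); w=np.round(Ro.from_matrix(R.T@Rg).as_rotvec()/.12,dec)
        if max(abs(d).max(),abs(w).max())>1: print("OVER",d,w)
        p=p+R@(d*50); R=R@Ro.from_rotvec(w*.12).as_matrix(); rows.append(" ".join(f"{v+0:g}" for v in [*d,*w,g]))
    print("end",np.round(p,1),n)
    for k in range(0,n,20): print("; ".join(rows[k:k+20]))
def rep():
    s=ctrl.read_state(); p,R=now(); print("clock",s["clock"],"pos",np.round(p,1),"x",np.round(R[:,0],3),"y",np.round(R[:,1],3),"q",np.round(s["qpos"],2),"F",np.round(s["force"],1),"w",round(s["width"],1))
E
python3 - <<'E'
from plan import *
plan(np.array([430,200,290.]),Rt(-71,89.99),1,26)
E
```

```text
end [430.1 199.9 289.9] 26
-0.25 -0.06 -0.26 0 0.79 0 1; -0.22 -0.07 -0.29 0 0.8 0 1; -0.19 -0.06 -0.3 0 0.79 0 1; -0.16 -0.07 -0.32 0 0.8 0 1; -0.13 -0.06 -0.34 0 0.79 0 1; -0.1 -0.07 -0.35 0 0.8 0 1; -0.07 -0.06 -0.35 0 0.79 0 1; -0.03 -0.06 -0.36 0 0.79 0 1; 0 -0.07 -0.36 0 0.8 0 1; 0.04 -0.06 -0.36 0 0.79 0 1; 0.07 -0.07 -0.35 0 0.8 0 1; 0.11 -0.06 -0.35 0 0.79 0 1; 0.13 -0.07 -0.33 0 0.8 0 1; 0.17 -0.06 -0.32 0 0.79 0 1; 0.2 -0.06 -0.3 0 0.79 0 1; 0.22 -0.07 -0.28 0 0.8 0 1; 0.25 -0.06 -0.26 0 0.79 0 1; 0.28 -0.07 -0.23 0 0.8 0 1; 0.29 -0.06 -0.21 0 0.79 0 1; 0.32 -0.07 -0.18 0 0.8 0 1
0.33 -0.06 -0.14 0 0.79 0 1; 0.34 -0.06 -0.12 0 0.79 0 1; 0.35 -0.07 -0.08 0 0.8 0 1; 0.36 -0.06 -0.05 0 0.79 0 1; 0.36 -0.07 -0.01 0 0.8 0 1; 0.36 -0.06 0.02 0 0.79 0 1
```

step_arm(
  moves="-0.25 -0.06 -0.26 0 0.79 0 1; -0.22 -0.07 -0.29 0 0.8 0 1; -0.19 -0.06 -0.3 0 0.79 0 1; -0.16 -0.07 -0.32 0 0.8 0 1; -0.13 -0.06 -0.34 0 0.79 0 1; -0.1 -0.07 -0.35 0 0.8 0 1; -0.07 -0.06 -0.35 0 0.79 0 1; -0.03 -0.06 -0.36 0 0.79 0 1; 0 -0.07 -0.36 0 0.8 0 1; 0.04 -0.06 -0.36 0 0.79 0 1; 0.07 -0.07 -0.35 0 0.8 0 1; 0.11 -0.06 -0.35 0 0.79 0 1; 0.13 -0.07 -0.33 0 0.8 0 1; 0.17 -0.06 -0.32 0 0.79 0 1; 0.2 -0.06 -0.3 0 0.79 0 1; 0.22 -0.07 -0.28 0 0.8 0 1; 0.25 -0.06 -0.26 0 0.79 0 1; 0.28 -0.07 -0.23 0 0.8 0 1; 0.29 -0.06 -0.21 0 0.79 0 1; 0.32 -0.07 -0.18 0 0.8 0 1",
)

```text
clock: 4.45
eef_pos: [379.8, 294.9, 271.2]
tool_rot: [-1.57, 0.0, -0.672]
force: [0.1, -0.2, 0.4]
width: 85.0
```

step_arm(
  moves="0.33 -0.06 -0.14 0 0.79 0 1; 0.34 -0.06 -0.12 0 0.79 0 1; 0.35 -0.07 -0.08 0 0.8 0 1; 0.36 -0.06 -0.05 0 0.79 0 1; 0.36 -0.07 -0.01 0 0.8 0 1; 0.36 -0.06 0.02 0 0.79 0 1; 0 0 0 0 0 0 1; 0 0 0 0 0 0 1",
)

```text
clock: 5.25
eef_pos: [429.8, 200.4, 289.9]
tool_rot: [-1.571, 0.001, -1.237]
force: [-0.3, 0.4, -0.0]
width: 85.4
```

```bash
python3 - <<'E'
from plan import *
rep()
# tip to 25 deg: rough at high place
mid=np.array([474.5,216,66.]);h=np.array([.9455,.3256,0]);al=np.radians(25)
ax=h*np.cos(al)-np.array([0,0,np.sin(al)])
for A in(25,35):
    a=h*np.cos(np.radians(A))-np.array([0,0,np.sin(np.radians(A))]); tcp=mid-22*ax+19*a; print(A,tcp)
plan(np.array([475,216,265.]),Rt(-71,30),1,12)
E
```

```text
clock 5.25 pos [429.8 200.4 289.9] x [ 0.327 -0.945 -0.001] y [-0.     0.001 -1.   ] q [-1.08  0.36  0.8   1.89 -0.3   1.02 -1.38] F [-0.3  0.4 -0. ] w 85.4
25 [471.92925796 215.11471855  67.26785479]
35 [470.36354862 214.57553827  64.39964947]
end [474.9 216.  265. ] 12
0 0.04 0.08 0.73 0 0 1; 0 0.05 0.08 0.72 0 0 1; 0 0.05 0.07 0.73 0 0 1; 0 0.06 0.06 0.73 0 0 1; 0 0.07 0.06 0.73 0 -0.01 1; 0 0.07 0.06 0.72 0 0 1; 0 0.08 0.05 0.73 0.01 0 1; 0 0.08 0.04 0.73 0 0 1; 0 0.08 0.03 0.73 0 0 1; 0 0.09 0.03 0.72 0 0 1; 0 0.08 0.02 0.73 0 0 1; 0 0.09 0.01 0.73 0 0 1
```

step_arm(
  moves="0 0.04 0.08 0.73 0 0 1; 0 0.05 0.08 0.72 0 0 1; 0 0.05 0.07 0.73 0 0 1; 0 0.06 0.06 0.73 0 0 1; 0 0.07 0.06 0.73 0 0 1; 0 0.07 0.06 0.72 0 0 1; 0 0.08 0.05 0.73 0 0 1; 0 0.08 0.04 0.73 0 0 1; 0 0.08 0.03 0.73 0 0 1; 0 0.09 0.03 0.72 0 0 1; 0 0.08 0.02 0.73 0 0 1; 0 0.09 0.01 0.73 0 0 1; 0 0 0 0 0 0 1; 0 0 0 0 0 0 1",
)

```text
clock: 6.65
eef_pos: [504.1, 237.4, 337.1]
tool_rot: [-0.887, 0.04, -1.213]
force: [-0.0, -0.8, -0.9]
width: 85.6
```

```bash
python3 - <<'E'
from plan import *
rep()
E
```

```text
clock 6.65 pos [504.1 237.4 337.1] x [ 0.35  -0.936 -0.04 ] y [ 0.581  0.25  -0.774] q [-1.65  0.22  1.32  2.28 -1.1   0.23 -0.62] F [-0.  -0.8 -0.9] w 85.6
```

```bash
cat > log.py <<'E'
import json,sys
from cell import ctrl
s=ctrl.read_state(); open("log.jsonl","a").write(json.dumps({k:list(map(float,s[k])) for k in("qpos","eef_pos","tool_rot")})+"\n")
E
cat > log.jsonl <<'E'
{"qpos":[-1.30480573,0.62936187,0.03841498,1.51836026,-0.02702355,0.99631808,-0.01999962],"eef_pos":[211.45878969,613.92504616,205.48092107],"tool_rot":[-1.57078706,0.0019308,1.23901529]}
{"qpos":[-1.08,0.36,0.8,1.89,-0.3,1.02,-1.38],"eef_pos":[429.8,200.4,289.9],"tool_rot":[-1.571,0.001,-1.237]}
E
python3 log.py
cat > fk.py <<'E'
import json,itertools
from h import *
from scipy.optimize import least_squares
D=[json.loads(l) for l in open("log.jsonl")]
def rz(a):return Ro.from_euler("z",a).as_matrix()
def ry(a):return Ro.from_euler("y",a).as_matrix()
def rot(q,s,b,t):
    return rz(b+q[0]*s[0])@ry(s[1]*q[1])@rz(s[2]*q[2])@ry(s[3]*q[3])@rz(s[4]*q[4])@ry(s[5]*q[5])@rz(s[6]*q[6])
E
python3 - <<'E'
from fk import *
res=[]
for s in itertools.product((1,-1),repeat=7):
    if s[1]<0: continue
    def f(v):
        o=[]
        for d in D:
            R=rz(v[0])@rot(d["qpos"],s,0,0)@Ro.from_rotvec(v[1:4]).as_matrix()
            o+=list((R-Ro.from_euler("xyz",d["tool_rot"]).as_matrix()).ravel())
        return o
    best=min((least_squares(f,[b,*w]) for b in(2.5,-.6) for w in ([0.1,0,0],[1.5,0,0],[-1.5,0.3,1.5],[1,1,1])),key=lambda r:r.cost)
    res.append((best.cost,s,np.round(best.x,3)))
for r in sorted(res,key=lambda r:r[0])[:5]: print(r)
E
```

```text
(np.float64(5.812023313250476e-05), (-1, 1, -1, 1, -1, 1, -1), array([-3.000e-03,  2.000e-03,  2.223e+00,  2.221e+00]))
(np.float64(0.5863171575466499), (1, 1, -1, 1, -1, 1, -1), array([-3.444, -0.111,  2.359,  2.37 ]))
(np.float64(0.8300125432573902), (1, 1, -1, 1, 1, 1, -1), array([ 4.611,  1.433, -0.123, -0.618]))
(np.float64(0.9741050936836636), (-1, 1, -1, -1, 1, 1, 1), array([-0.014,  4.034, -0.089,  0.356]))
(np.float64(1.1135928253292122), (1, 1, 1, 1, 1, 1, 1), array([0.486, 1.563, 0.134, 0.252]))
```

```bash
cat >> fk.py <<'E'
A=Ro.from_rotvec([0,2.2214,2.2214]).as_matrix()
def fk(q,v):
    d1,e1,l1,e3,l3,e5,l5,e7=v
    M=rz(-q[0]); p=M@[e1,0,d1]; M=M@ry(q[1])@rz(-q[2]); p=p+M@[e3,0,l1]; M=M@ry(q[3])@rz(-q[4]); p=p+M@[e5,0,l3]; M=M@ry(q[5]); p=p+M@[e7,0,l5]
    return p, M@rz(-q[6])@A
def fitfk():
    def f(v): return np.concatenate([fk(d["qpos"],v)[0]-d["eef_pos"] for d in D]+[np.array([v[1],v[3],v[5],v[7]])*.02])
    return least_squares(f,[350,0,400,0,400,0,300,0])
E
python3 - <<'E'
from fk import *
r=fitfk(); print(np.round(r.x,1),np.round(r.fun,1))
E
```

```text
[356.1 -33.1 562.   14.6 422.9  20.7 348.4   3.8] [-25.7   7.    0.1   1.3  -0.6  -0.1   0.   -0.   -0.   -0.7   0.3   0.4
   0.1]
```

step_arm(
  moves="0 0 0 -0.9 0 0 1; 0 0 0 -0.9 0 0 1; 0 0 0 -0.9 0 0 1; 0 0 0 -0.9 0 0 1; 0 0 0 0 0 0 1",
)

```text
clock: 7.15
eef_pos: [505.9, 244.1, 337.5]
tool_rot: [-1.255, 0.048, -1.201]
force: [0.5, -1.7, -0.2]
width: 85.7
```

```bash
python3 log.py; python3 -c "
from plan import *
rep()"
```

```text
clock 7.15 pos [505.9 244.1 337.5] x [ 0.361 -0.932 -0.048] y [ 0.273  0.155 -0.949] q [-1.36  0.4   1.23  1.91 -0.63  0.86 -1.06] F [ 0.5 -1.7 -0.2] w 85.7
```

step_arm(
  moves="0 0 0 -0.9 0.5 0 1; 0 0 0 -0.9 0.5 0 1; -0.5 0 0 0 0.9 0 1; -0.5 0 0 0 0.9 0 1; 0 0 0 0 0 0 1",
)

```text
clock: 7.65
eef_pos: [492.0, 295.9, 339.5]
tool_rot: [-1.498, 0.094, -1.532]
force: [-0.6, -0.1, 0.0]
width: 85.5
```

```bash
python3 log.py; python3 -c "
from plan import *
rep()
from fk import *
r=fitfk(); print(np.round(r.x,1),np.round(r.fun,1))"
```

```text
clock 7.65 pos [492.  295.9 339.5] x [ 0.039 -0.995 -0.094] y [ 0.069  0.097 -0.993] q [-1.29  0.58  1.24  1.67 -0.67  1.24 -1.45] F [-0.6 -0.1  0. ] w 85.5
[330.4 -24.8 569.8  17.5 394.2  -2.3 363.9   7.4] [-26.2   7.4  -1.6  -6.5   7.5  -0.1   0.4  -1.   -0.5   1.2  -2.    1.2
   3.5  -2.1   1.   -0.5   0.4  -0.    0.1]
```

Add lateral offsets to the model.

```bash
python3 - <<'E'
s=open("fk.py").read()
s=s.replace("d1,e1,l1,e3,l3,e5,l5,e7=v","d1,e1,l1,e3,l3,e5,l5,e7,y1,y3,y5,y7=v").replace("[e1,0,d1]","[e1,y1,d1]").replace("[e3,0,l1]","[e3,y3,l1]").replace("[e5,0,l3]","[e5,y5,l3]").replace("[e7,0,l5]","[e7,y7,l5]")
s=s.replace("np.array([v[1],v[3],v[5],v[7]])*.02","np.array([v[1],v[3],v[5],v[7],*v[8:]])*.01").replace("300,0])","300,0,0,0,0,0])")
open("fk.py","w").write(s)
E
python3 -c "
from fk import *
r=fitfk(); print(np.round(r.x,1),np.round(r.fun,1))"
```

```text
[324.   -3.2 564.4   8.1 376.1  -4.9 369.5   4.1 -13.6 -12.2  -1.3  -1.3] [ 0.4 -0.1 -0.1 -0.7  0.7 -0.   0.   0.  -0.2  0.1 -0.3  0.6  0.3 -0.2
 -0.3 -0.   0.1 -0.   0.  -0.1 -0.1 -0.  -0. ]
```

```bash
cat > ik.py <<'E'
from fk import *
from plan import Rt
V=fitfk().x
LO=np.array([-3.06,-.37,-1.25,.18,-1.1,.23,-2.94]);HI=np.array([3.06,2.12,1.32,2.47,4.24,1.98,2.94])
def ik(p,R,q0=None,n=30,reg=0,seed=0,m=.03):
    rng=np.random.default_rng(seed); best=None
    for i in range(n):
        x0=np.clip(q0,LO+.05,HI-.05) if (q0 is not None and i==0) else rng.uniform(LO+.05,HI-.05)
        def f(q):
            P,M=fk(q,V); return np.concatenate([(P-p)/10,(Ro.from_matrix(M.T@R).as_rotvec())*20]+([reg*(q-q0)] if reg else []))
        r=least_squares(f,x0,bounds=(LO+m,HI-m),max_nfev=120)
        if best is None or r.cost<best.cost: best=r
    P,M=fk(best.x,V); return best.x,np.linalg.norm(P-p),np.degrees(np.linalg.norm(Ro.from_matrix(M.T@R).as_rotvec()))
mid=np.array([474.5,216,66.]);hh=np.array([.9455,.3256,0])
def vec(A): A=np.radians(A); return hh*np.cos(A)-np.array([0,0,np.sin(A)])
def grasp(A,s=22): return mid-s*vec(25)+19*vec(A)
E
python3 - <<'E'
from ik import *
for A in(25,35,45,55,65,75,90,105,115):
  for px in(-71,109):
    R=Rt(-71,A)
    if px==109: R=R@np.diag([-1,1,-1.])
    q,e,a=ik(grasp(A),R,n=15); print(A,px,np.round(q,2),round(e,1),round(a,1))
E
```

```text
25 -71 [-0.74  1.34 -0.58  2.44  1.94  1.95  1.49] 52.5 24.4
25 109 [-0.74  1.34 -0.59  2.44  1.94  1.95 -1.65] 52.5 24.4
35 -71 [-0.07  1.14 -1.22  2.44  1.97  1.55  2.4 ] 44.1 20.8
35 109 [-0.07  1.14 -1.22  2.44  1.97  1.55 -0.74] 44.1 20.8
45 -71 [ 0.09  1.05 -1.22  2.44  1.97  1.26  2.56] 29.6 14.4
45 109 [ 0.09  1.05 -1.22  2.44  1.97  1.26 -0.58] 29.6 14.4
55 -71 [ 0.15  1.03 -1.22  2.44  1.94  1.15  2.63] 15.2 7.6
55 109 [ 0.15  1.03 -1.22  2.44  1.94  1.15 -0.51] 15.2 7.6
65 -71 [ 0.18  1.01 -1.22  2.44  1.9   1.08  2.68] 1.0 0.5
65 109 [ 0.18  1.01 -1.22  2.44  1.9   1.08 -0.46] 1.0 0.5
75 -71 [-0.12  0.68 -0.57  2.3   1.65  0.4   2.91] 0.0 0.0
75 109 [-0.25  0.64 -0.37  2.31  1.7   0.27 -0.29] 0.0 0.0
90 -71 [ 0.04  0.8  -0.82  2.05  0.93  0.71 -2.64] 0.0 0.0
90 109 [-0.14  0.71 -0.52  2.06  0.67  0.55  0.76] 0.0 0.0
105 -71 [-0.34  0.76 -0.19  1.82  0.12  0.83 -1.83] 0.0 0.0
105 109 [-0.17  0.8  -0.48  1.81  0.36  0.89  1.07] 0.0 0.0
115 -71 [-0.03  0.98 -0.77  1.65  0.51  1.21 -2.22] 0.0 0.0
115 109 [-0.06  0.95 -0.7   1.65  0.46  1.19  0.98] 0.0 0.0
```

```bash
cat > scan.py <<'E'
from ik import *
Y=np.array([np.cos(np.radians(69.4)),np.sin(np.radians(69.4)),0]);peg=np.array([510,-195.5,0])+95*Y
if __name__=="__main__":
  for th in(30,40,50,60,70):
    for head in range(-180,180,30):
        R=Rt(head-90,90-th); a=R[:,1]
        out=[]
        for dz in(0,75):
            p=peg+[0,0,62+22+dz]+19*a
            q,e,an=ik(p,R,n=8); q2,e2,an2=ik(p,R@np.diag([-1,1,-1.]),n=8)
            if e2+an2<e+an:q,e,an=q2,e2,an2
            out.append((round(e,1),round(an,1)))
        print(th,head,out,np.round(q,2))
E
python3 scan.py
```

```text
Still running in the background as job /tmp/bash_jobs.1000/eac2dc6b8dd2 (pid 924). You'll get a notice when it ends.
```

Edit , replacing
```

```
with
```

```

```bash
cat /tmp/bash_jobs.1000/eac2dc6b8dd2/stdout | sed 's/np.float64//g'; nproc
```

```text
30 -180 [((0.0), (0.0)), ((0.0), (0.0))] [-0.02  0.87  0.25  1.38 -0.1   1.43 -1.34]
30 -150 [((0.0), (0.0)), ((0.0), (0.0))] [ 0.43  0.97 -0.89  1.46  0.76  1.62 -1.66]
30 -120 [((0.0), (0.0)), ((0.0), (0.0))] [ 0.09  0.76 -0.34  1.67  0.66  1.22  2.03]
30 -90 [((0.0), (0.0)), ((0.0), (0.0))] [-0.35  0.65  0.27  1.93  0.55  0.73 -0.57]
30 -60 [((0.0), (0.0)), ((0.0), (0.0))] [-0.23  0.55  0.11  2.16  1.12  0.48 -0.65]
30 -30 [((0.0), (0.0)), ((0.0), (0.0))] [-0.    0.49 -0.02  2.33  2.04  0.3   2.18]
30 0 [((0.0), (0.0)), ((0.0), (0.0))] [ 0.73  0.58 -0.73  2.33  2.15  0.34 -0.34]
30 30 [((0.0), (0.0)), ((0.0), (0.0))] [ 1.07  0.75 -1.03  2.19  1.19  0.26  1.27]
30 60 [((0.0), (0.0)), ((0.0), (0.0))] [ 1.13  0.89 -1.14  1.97  0.52  0.59  2.46]
30 90 [((0.0), (0.0)), ((0.0), (0.0))] [ 1.03  0.99 -1.13  1.72  0.41  0.98 -0.12]
30 120 [((0.0), (0.0)), ((0.0), (0.0))] [ 0.54  0.82 -0.35  1.51 -0.12  1.22 -2.31]
30 150 [((0.0), (0.0)), ((0.0), (0.0))] [ 0.29  0.85 -0.1   1.38 -0.08  1.41 -1.86]
40 -180 [((0.0), (0.0)), ((0.0), (0.0))] [ 0.21  0.98 -0.23  1.2   0.2   1.68  1.52]
40 -150 [
[... 3256 characters left out ...]
85  1.18  1.59 -1.38]
70 -60 [((0.0), (0.0)), ((0.0), (0.0))] [ 0.01  1.1  -0.76  2.3   1.65  1.89 -1.61]
70 -30 [((24.5), (10.7)), ((28.3), (13.2))] [ 0.1   1.13 -0.83  2.44  1.94  1.95 -1.41]
70 0 [((34.3), (14.6)), ((38.3), (17.7))] [ 1.32  1.24 -1.09  2.44  3.32  0.68  2.62]
70 30 [((0.0), (0.0)), ((0.0), (0.0))] [ 1.44  1.33 -1.15  2.4   3.48  0.4  -0.35]
70 60 [((0.0), (0.0)), ((0.0), (0.0))] [ 1.41  1.33 -1.17  1.95 -0.17  0.54  0.3 ]
70 90 [((0.0), (0.0)), ((0.0), (0.0))] [ 0.99  1.17 -0.69  1.5  -0.42  1.3   0.71]
70 120 [((0.0), (0.0)), ((0.0), (0.0))] [ 0.46  1.2   0.01  1.09 -0.59  1.95  1.12]
70 150 [((13.3), (7.4)), ((18.3), (9.9))] [ 0.48  1.2  -0.45  1.02 -0.05  1.95 -2.07]
4
```

```bash
cat > path.py <<'E'
from scan import *
F=np.diag([-1,1,-1.])
def track(q,segs,n=12):
    # min-norm diff IK w/ clipping, approximates controller
    for nm,p1,R1 in segs:
        p0,R0=fk(q,V); rv=Ro.from_matrix(R0.T@R1).as_rotvec()
        for i in range(1,n+1):
            pg=p0+(p1-p0)*i/n; Rg=R0@Ro.from_rotvec(rv*i/n).as_matrix(); qp=q
            f=lambda x:np.concatenate([(fk(x,V)[0]-pg)/10,Ro.from_matrix(fk(x,V)[1].T@Rg).as_rotvec()*20,.02*(x-qp)])
            q=least_squares(f,np.clip(qp,LO+.001,HI-.001),bounds=(LO,HI),max_nfev=60).x
        P,M=fk(q,V); print(nm,np.round(q,2),round(np.linalg.norm(P-p1),1),round(np.degrees(np.linalg.norm(Ro.from_matrix(M.T@R1).as_rotvec())),1))
    return q
E
python3 - <<'E'
from path import *
from cell import ctrl
q0=ctrl.read_state()["qpos"]
for A,hd in((85,-115),(90,-115),(80,-115),(85,-95)):
  for fl in(0,1):
    G=Rt(-71,A)@(F if fl else np.eye(3)); Pl=Rt(hd-90,90-(A-25))@(np.eye(3) if fl else F)
    g=grasp(A); a=Pl[:,1]; pp=peg+[0,0,84]+19*a
    print(A,hd,fl)
    track(q0,[("above",g+[0,0,150],G),("grasp",g,G),("up",g+[0,0,150],G),("pre",pp+[0,0,120],Pl),("place",pp,Pl)])
E
```

```text
85 -115 0
above [-1.19  0.58  1.07  2.03 -0.71  0.85 -0.97] 0.0 0.0
grasp [-0.96  0.76  0.73  2.16 -1.09  0.53 -0.65] 0.0 0.0
up [-1.19  0.58  1.07  2.03 -0.71  0.85 -0.97] 0.0 0.0
pre [-0.75  1.14  0.98  1.55  0.08  1.25 -0.43] 0.0 0.0
place [-0.73  1.3   0.9   1.54  0.    1.15 -0.51] 0.0 0.0
85 -115 1
above [-0.97  0.72  1.32  2.15 -1.1   1.22 -2.94] 55.4 31.7
grasp [ 0.09  0.71 -0.3   2.23 -1.1   0.23 -2.94] 42.8 34.7
up [-0.97  0.72  1.32  2.15 -1.1   1.22 -2.94] 55.4 31.7
pre [-0.81  1.27  1.32  1.59 -0.3   1.23 -2.94] 9.6 15.6
place [-0.85  1.47  1.32  1.68 -0.54  1.08 -2.94] 11.7 13.4
90 -115 0
above [-1.15  0.63  1.06  1.95 -0.67  0.97 -1.  ] 0.0 0.0
grasp [-0.98  0.81  0.8   2.08 -0.97  0.68 -0.76] 0.0 0.0
up [-1.15  0.63  1.06  1.95 -0.67  0.97 -1.  ] 0.0 0.0
pre [-0.76  1.19  0.97  1.52  0.13  1.29 -0.47] 0.0 0.0
place [-0.73  1.35  0.89  1.5   0.05  1.2  -0.55] 0.0 0.0
90 -115 1
above [-0.95  0.75  1.32  2.13 -1.1   1.26 -2.94] 55.5 32.7
grasp [ 0.06  0.71 -0.27  2.24 -1.1   0.23 -2.94] 44.9 36.3
up [-0.95  0.75  1.32  2.13 -1.1   1.26 -2.94] 55.5 32.7
pre [-0.82  1.32  1
[... 589 characters left out ...]
   1.23  1.32  1.61 -0.34  1.2  -2.94] 9.3 13.4
place [-0.83  1.44  1.32  1.69 -0.58  1.07 -2.94] 9.8 10.6
85 -95 0
above [-1.19  0.58  1.07  2.03 -0.71  0.85 -0.97] 0.0 0.0
grasp [-0.96  0.76  0.73  2.16 -1.09  0.53 -0.65] 0.0 0.0
up [-1.19  0.58  1.07  2.03 -0.71  0.85 -0.97] 0.0 0.0
pre [-0.92  1.1   1.03  1.83  0.19  0.85 -0.36] 0.0 0.0
place [-0.89  1.28  0.93  1.82  0.11  0.74 -0.46] 0.0 0.0
85 -95 1
above [-0.97  0.72  1.32  2.15 -1.1   1.22 -2.94] 55.4 31.7
grasp [ 0.09  0.71 -0.3   2.23 -1.1   0.23 -2.94] 42.8 34.7
up [-0.97  0.72  1.32  2.15 -1.1   1.22 -2.94] 55.4 31.7
pre [-0.99  1.25  1.32  1.85 -0.27  0.82 -2.94] 5.6 6.6
place [-1.    1.53  1.32  1.84 -0.55  0.79 -2.94] 1.7 1.8
```

```bash
python3 - <<'E'
from path import *
from plan import plan
print(grasp(88))
plan(grasp(88)+[0,0,120],Rt(-71,88),1,10)
E
```

```text
[456.27484373 209.72383831  56.30917604]
end [456.1 209.5 176.5] 10
0.2 0.3 -0.1 -0.04 -0.25 -0.06 1; 0.19 0.31 -0.11 -0.05 -0.25 -0.07 1; 0.19 0.3 -0.1 -0.04 -0.24 -0.06 1; 0.19 0.31 -0.12 -0.04 -0.25 -0.07 1; 0.17 0.31 -0.11 -0.04 -0.25 -0.06 1; 0.17 0.32 -0.12 -0.05 -0.25 -0.07 1; 0.17 0.31 -0.13 -0.04 -0.24 -0.06 1; 0.16 0.32 -0.12 -0.04 -0.25 -0.07 1; 0.15 0.31 -0.13 -0.05 -0.25 -0.06 1; 0.15 0.32 -0.14 -0.04 -0.25 -0.07 1
```

step_arm(
  moves="0.2 0.3 -0.1 -0.04 -0.25 -0.06 1; 0.19 0.31 -0.11 -0.05 -0.25 -0.07 1; 0.19 0.3 -0.1 -0.04 -0.24 -0.06 1; 0.19 0.31 -0.12 -0.04 -0.25 -0.07 1; 0.17 0.31 -0.11 -0.04 -0.25 -0.06 1; 0.17 0.32 -0.12 -0.05 -0.25 -0.07 1; 0.17 0.31 -0.13 -0.04 -0.24 -0.06 1; 0.16 0.32 -0.12 -0.04 -0.25 -0.07 1; 0.15 0.31 -0.13 -0.05 -0.25 -0.06 1; 0.15 0.32 -0.14 -0.04 -0.25 -0.07 1; 0 0 0 0 0 0 1; 0 0 0 0 0 0 1",
)

```text
clock: 8.85
eef_pos: [457.2, 205.7, 178.7]
tool_rot: [-1.535, -0.001, -1.242]
force: [-0.6, 0.6, -0.2]
width: 85.6
```

```bash
python3 log.py; python3 - <<'E'
from path import *
from plan import plan,rep
rep()
plan(grasp(88)+[0,0,10],Rt(-71,88),1,6)
from cell import get_image
p=get_image("top"); crop(p,190,235,70,"g0.png",5,proj(p,[grasp(88),mid]))
E
```

```text
clock 8.85 pos [457.2 205.7 178.7] x [ 0.323 -0.947  0.001] y [ 0.035  0.011 -0.999] q [-1.13  0.64  1.02  2.01 -0.74  0.87 -0.94] F [-0.6  0.6 -0.2] w 85.6
end [456.4 209.6  66.1] 6
-0.01 0.37 -0.01 0 0 0 1; -0.02 0.38 -0.01 0 -0.01 0 1; -0.01 0.37 -0.02 -0.01 0 0 1; -0.02 0.38 -0.01 0 -0.01 0.01 1; -0.01 0.37 -0.01 0 0 0 1; -0.01 0.38 -0.01 0 -0.01 0 1
```

View pics/g0.png

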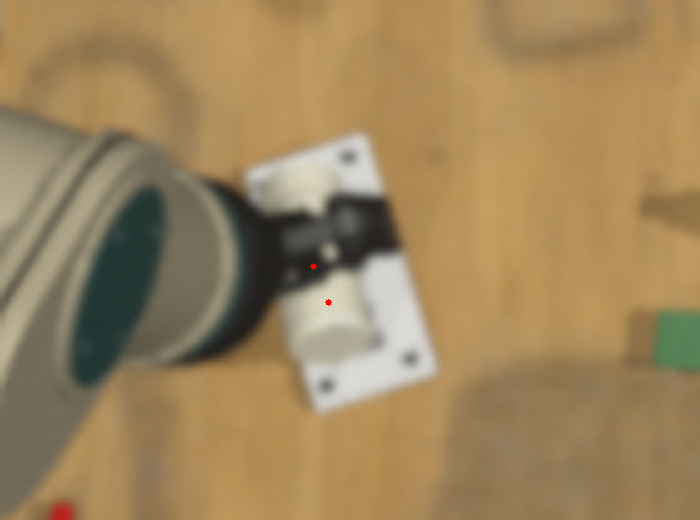

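The top crop shows the open gripper spanning the tube crosswise, with the tube between the fingers. Lowering now.

step_arm(
  moves="-0.01 0.37 -0.01 0 0 0 1; -0.02 0.38 -0.01 0 -0.01 0 1; -0.01 0.37 -0.02 -0.01 0 0 1; -0.02 0.38 -0.01 0 -0.01 0.01 1; -0.01 0.37 -0.01 0 0 0 1; -0.01 0.38 -0.01 0 -0.01 0 1; 0 0.2 0 0 0 0 1; 0 0 0 0 0 0 1; 0 0 0 0 0 0 1",
)

```text
clock: 9.8
eef_pos: [458.0, 210.0, 56.6]
tool_rot: [-1.535, -0.0, -1.238]
force: [0.2, 0.4, -0.4]
width: 85.2
```

```bash
python3 log.py; python3 - <<'E'
from path import *
from plan import plan,rep
rep(); print(grasp(88))
E
```

```text
clock 9.8 pos [458.  210.   56.6] x [ 0.327 -0.945  0.   ] y [ 0.034  0.011 -0.999] q [-0.98  0.8   0.77  2.1  -1.01  0.63 -0.73] F [ 0.2  0.4 -0.4] w 85.2
[456.27484373 209.72383831  56.30917604]
```

Close.

step_arm(
  moves="0 0 0 0 0 0 0.7; 0 0 0 0 0 0 0.5; 0 0 0 0 0 0 0.3; 0 0 0 0 0 0 0.3; 0 0 0 0 0 0 0.3; 0 0 0 0 0 0 0.3; 0 0 0 0 0 0 0.3",
)

```text
clock: 10.5
eef_pos: [457.4, 210.4, 56.8]
tool_rot: [-1.535, 0.001, -1.238]
force: [-1.8, 0.1, 7.4]
width: 37.2
```

```bash
python3 - <<'E'
from path import *
from plan import plan,rep
rep()
from cell import get_image
p=get_image("top"); crop(p,190,235,50,"g1.png",7); p=get_image("scene"); crop(p,236,200,50,"g2.png",7)
E
```

```text
clock 10.5 pos [457.4 210.4  56.8] x [ 0.327 -0.945 -0.001] y [ 0.033  0.013 -0.999] q [-0.98  0.8   0.77  2.1  -1.01  0.63 -0.73] F [-1.8  0.1  7.4] w 37.2
```

View pics/g2.png

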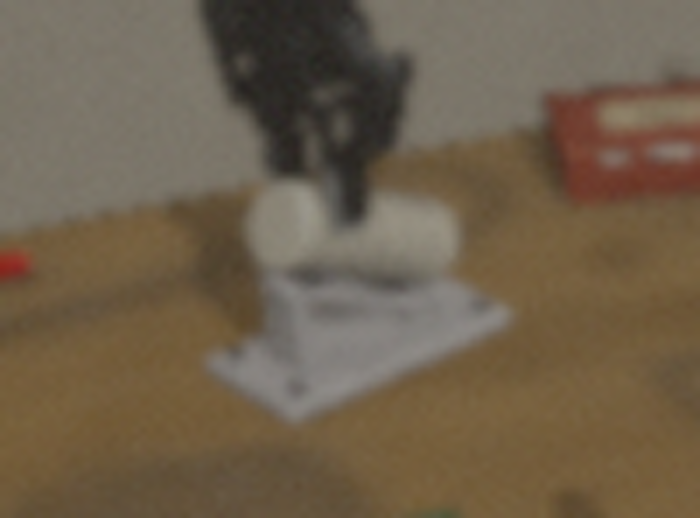

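Width of 37 mm on a 44 mm tube with an upward force means the pads are gripping above the axis. Reopen and go 11 mm lower.

step_arm(
  moves="0 0 0 0 0 0 1; 0 0 0 0 0 0 1; 0 0 0 0 0 0 1; 0 0 0 0 0 0 1; 0 0.11 0 0 0 0 1; 0 0.11 0 0 0 0 1; 0 0 0 0 0 0 1; 0 0 0 0 0 0 0.6; 0 0 0 0 0 0 0.3; 0 0 0 0 0 0 0.3; 0 0 0 0 0 0 0.3; 0 0 0 0 0 0 0.3; 0 0 0 0 0 0 0.3",
)

```text
clock: 11.9
eef_pos: [457.6, 210.5, 45.6]
tool_rot: [-1.536, 0.001, -1.238]
force: [-1.0, 0.2, 6.9]
width: 41.7
```

```bash
python3 - <<'E'
from path import *
from plan import plan,rep
rep()
from cell import get_image
p=get_image("top"); crop(p,190,235,50,"g3.png",7); p=get_image("scene"); crop(p,236,200,50,"g4.png",7)
E
```

```text
clock 11.9 pos [457.6 210.5  45.6] x [ 0.327 -0.945 -0.001] y [ 0.033  0.012 -0.999] q [-0.95  0.81  0.73  2.1  -1.03  0.6  -0.71] F [-1.   0.2  6.9] w 41.7
```

View pics/g4.png

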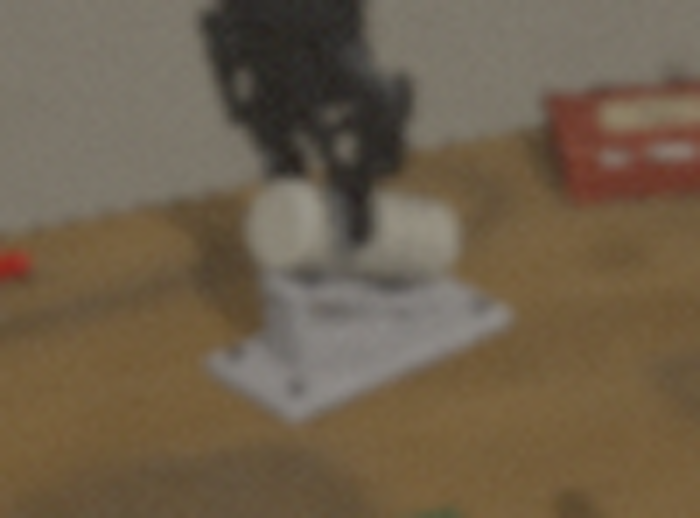

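```bash
python3 - <<'E'
from path import *
from plan import now
from cell import get_image
p0,R=now()
p=get_image("scene"); pts=[p0-R[:,1]*k+R[:,0]*s*22 for k in(0,19,38) for s in(-1,1)]
crop(p,236,200,30,"g5.png",12,proj(p,pts)); 
E
```

```text
(no output)
```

View pics/g5.png

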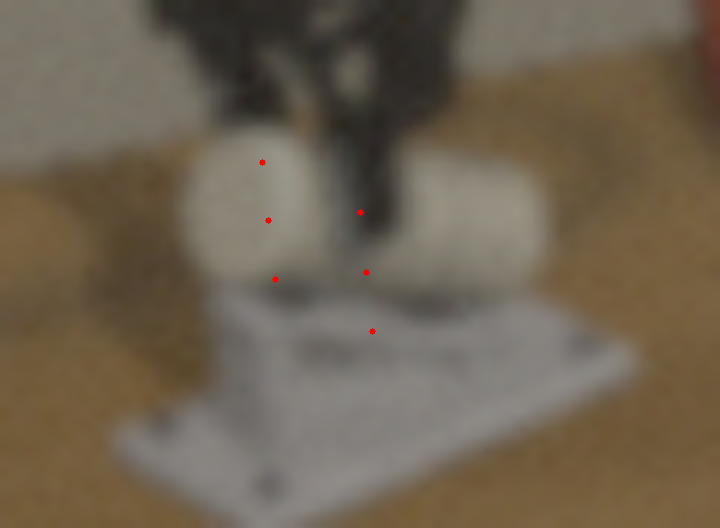

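View pics/g3.png

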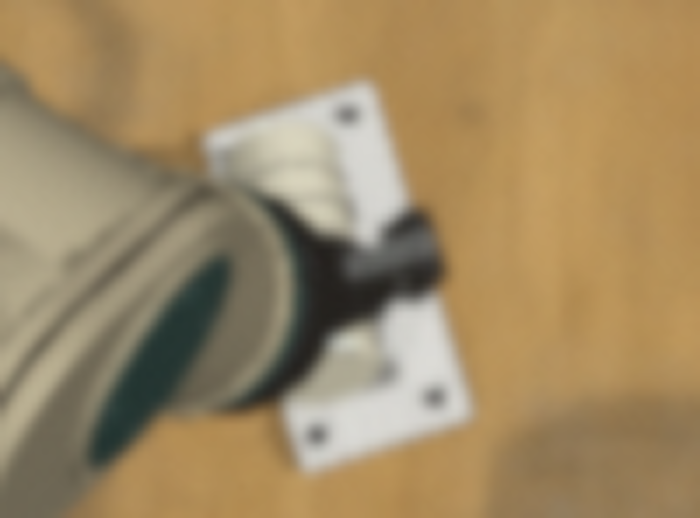

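The visible fingertips end only near the tube's axis, so I go 12 mm lower and watch the force.

step_arm(
  moves="0 0 0 0 0 0 1; 0 0 0 0 0 0 1; 0 0 0 0 0 0 1; 0 0 0 0 0 0 1; 0 0.06 0 0 0 0 1; 0 0.06 0 0 0 0 1; 0 0.06 0 0 0 0 1; 0 0.06 0 0 0 0 1; 0 0 0 0 0 0 1; 0 0 0 0 0 0 1",
)

```text
clock: 13.05
eef_pos: [458.0, 210.1, 32.8]
tool_rot: [-1.536, -0.0, -1.238]
force: [-0.3, -0.1, 0.5]
width: 85.6
```

```bash
python3 - <<'E'
from path import *
from plan import now,rep
rep()
from cell import get_image
p0,R=now()
p=get_image("scene"); pts=[p0-R[:,1]*k+R[:,0]*s*42 for k in(0,19,38) for s in(-1,1)]
crop(p,236,200,30,"g6.png",12,proj(p,pts)); 
E
```

```text
clock 13.05 pos [458.  210.1  32.8] x [ 0.327 -0.945  0.   ] y [ 0.033  0.011 -0.999] q [-0.93  0.82  0.69  2.11 -1.04  0.56 -0.7 ] F [-0.3 -0.1  0.5] w 85.6
```

View pics/g6.png

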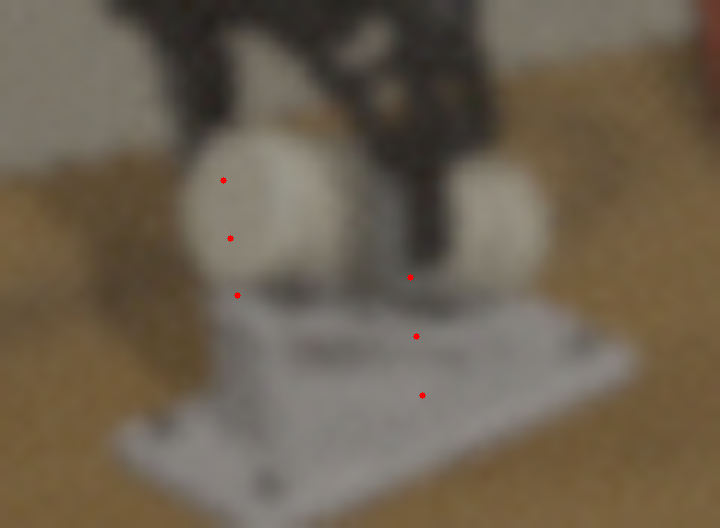

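step_arm(
  moves="0 0 0 0 0 0 0.6; 0 0 0 0 0 0 0.3; 0 0 0 0 0 0 0.3; 0 0 0 0 0 0 0.3; 0 0 0 0 0 0 0.3; 0 0 0 0 0 0 0.3",
)

```text
clock: 13.7
eef_pos: [457.9, 210.6, 33.4]
tool_rot: [-1.536, 0.001, -1.238]
force: [-2.5, 0.4, 6.6]
width: 42.8
```

```bash
python3 - <<'E'
from path import *
from plan import now,rep
rep()
from cell import get_image
p0,R=now()
p=get_image("scene")
im=p["color"].copy(); p["color"]=np.clip((im.astype(float)-40)*2.2,0,255).astype(np.uint8)
crop(p,236,200,30,"g7.png",12) 
E
```

```text
clock 13.7 pos [457.9 210.6  33.4] x [ 0.327 -0.945 -0.001] y [ 0.033  0.012 -0.999] q [-0.93  0.82  0.69  2.11 -1.04  0.56 -0.7 ] F [-2.5  0.4  6.6] w 42.8
```

View pics/g7.png

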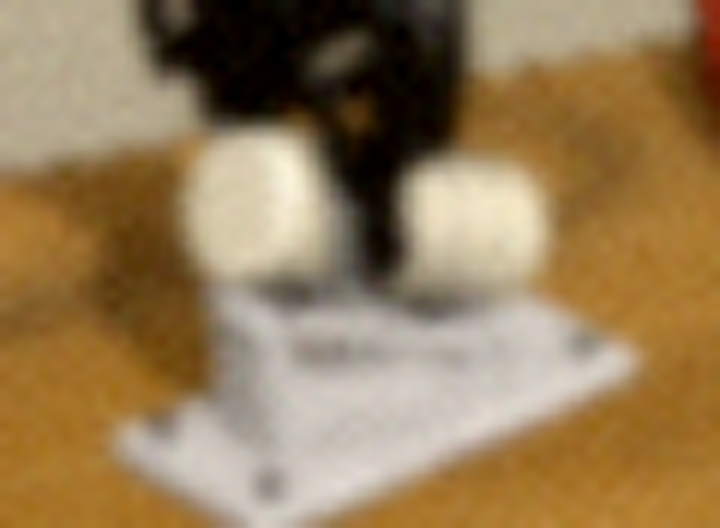

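Gripped at 42.8 mm, with the pads over the full tube side. Lift.

step_arm(
  moves="0 -0.1 0 0 0 0 0.3; 0 -0.2 0 0 0 0 0.3; 0 -0.4 0 0 0 0 0.3; 0 -0.5 0 0 0 0 0.3; 0 -0.5 0 0 0 0 0.3; 0 -0.5 0 0 0 0 0.3; 0 -0.5 0 0 0 0 0.3; 0 -0.5 0 0 0 0 0.3; 0 -0.3 0 0 0 0 0.3; 0 0 0 0 0 0 0.3; 0 0 0 0 0 0 0.3",
)

```text
clock: 14.85
eef_pos: [451.8, 208.4, 207.8]
tool_rot: [-1.536, 0.0, -1.238]
force: [-0.6, -0.2, -1.4]
width: 43.0
```

```bash
cat > tubefit.py <<'E'
from fit import *
from plan import now,rep
def near(p,c,name="tube",r=40):
    u=proj(p,c)[0]; L=[(x["conf"],x["pixels"]) for x in nets.cut_out(p,name)]
    L=[(c_,m) for c_,m in L if np.hypot(*(np.argwhere(m).mean(0)[::-1]-u))<r]
    return L[0][1] if L else None
E
python3 log.py; python3 - <<'E'
from path import *
from tubefit import *
rep(); p0,R=now()
c0=mid+p0-np.array([457.9,210.6,33.4]); print("expected mid",c0)
for n,k in(("top",5),("scene",7)):
    p=get_image(n); u=proj(p,c0)[0]; print([(d["conf"],np.round(d["position"])) for d in nets.place_of(p,"tube_mid")][:2])
    pts=[c0+s*50*vec(25) for s in(-1,0,1)]
    crop(p,*u,45,f"h_{n}.png",8,proj(p,pts))
E
python3 -c "
import cv2,numpy as np
I=[cv2.resize(cv2.imread(f'pics/{n}.png'),(400,300)) for n in('h_top','h_scene')]
cv2.imwrite('pics/h.png',np.hstack(I))"
```

```text
clock 14.95 pos [451.5 208.1 207. ] x [ 0.327 -0.945  0.   ] y [ 0.031  0.01  -0.999] q [-1.16  0.59  1.04  1.98 -0.66  0.91 -1.02] F [ 0.7  0.2 -0.6] w 43.1
expected mid [468.06252593 213.54422526 239.60485396]
[(0.82, array([468., 216., 242.])), (0.39, array([692., -33.,   0.]))]
[(0.58, array([470., 213., 236.]))]
```

View pics/h.png

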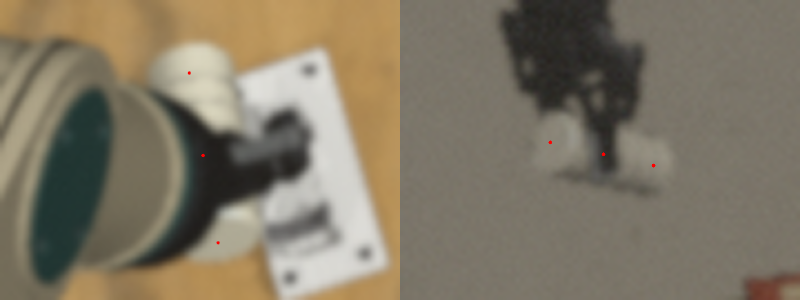

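```bash
cat > place.py <<'E'
from path import *
from plan import plan,now,rep
Rg=Rt(-71,88); OFF=Rg.T@(mid-np.array([457.9,210.6,33.4])); AX=Rg.T@vec(25)
def Rplace(hd,ax=AX):
    # tool orientation with tube axis down, approach heading hd
    z0=Ro.align_vectors([[0,0,-1]],[ax])[0].as_matrix(); a=z0[:,1]; cur=np.arctan2(a[1],a[0])
    return rz(np.radians(hd)-cur)@z0
def ptcp(R,m,off=OFF): return m-R@off
E
python3 - <<'E'
from place import *
from cell import ctrl
q0=ctrl.read_state()["qpos"]
for hd in(-115,-100):
    R=Rplace(hd); print(np.round(R,2).tolist(),ptcp(R,peg+[0,0,62]))
    m0=np.array([468,213.5,239.6])
    track(q0,[("tip",ptcp(R,np.array([510,60,260])),R),("pre",ptcp(R,peg+[0,0,170]),R),("place",ptcp(R,peg+[0,0,62]),R)])
E
```

```text
[[0.91, -0.38, 0.19], [-0.42, -0.81, 0.41], [0.0, -0.45, -0.89]] [ 527.54982616 -139.91043287   64.04093594]
tip [-0.94  1.07  0.91  1.45  0.12  1.57 -0.57] 0.0 0.0
pre [-0.72  1.18  0.89  1.56  0.15  1.23 -0.53] 0.0 0.0
place [-0.69  1.33  0.82  1.53  0.09  1.15 -0.61] 0.0 0.0
[[0.98, -0.15, 0.08], [-0.17, -0.88, 0.45], [0.0, -0.45, -0.89]] [ 536.71877278 -142.88331929   64.04093594]
tip [-1.08  1.03  0.94  1.62  0.21  1.33 -0.51] 0.0 0.0
pre [-0.84  1.14  0.92  1.76  0.26  0.94 -0.51] 0.0 0.0
place [-0.81  1.31  0.84  1.74  0.19  0.85 -0.6 ] 0.0 0.0
```

```bash
python3 - <<'E'
from place import *
R=Rplace(-113); plan(ptcp(R,np.array([520,20,270.])),R,.3,20)
E
```

```text
end [505.5 -13.7 272.1] 20
0.23 -0.07 -0.02 -0.44 -0.32 -0.19 0.3; 0.22 -0.05 -0.03 -0.45 -0.31 -0.18 0.3; 0.23 -0.06 -0.05 -0.44 -0.32 -0.19 0.3; 0.23 -0.04 -0.05 -0.44 -0.31 -0.19 0.3; 0.22 -0.04 -0.06 -0.44 -0.32 -0.18 0.3; 0.23 -0.02 -0.08 -0.45 -0.32 -0.19 0.3; 0.22 -0.02 -0.09 -0.44 -0.31 -0.18 0.3; 0.22 -0.01 -0.09 -0.44 -0.32 -0.19 0.3; 0.21 0 -0.1 -0.45 -0.32 -0.19 0.3; 0.21 0.01 -0.11 -0.44 -0.31 -0.18 0.3; 0.2 0.03 -0.12 -0.44 -0.32 -0.19 0.3; 0.2 0.03 -0.12 -0.44 -0.31 -0.19 0.3; 0.2 0.05 -0.13 -0.45 -0.32 -0.18 0.3; 0.19 0.05 -0.13 -0.44 -0.32 -0.19 0.3; 0.18 0.07 -0.14 -0.44 -0.31 -0.18 0.3; 0.17 0.08 -0.14 -0.45 -0.32 -0.19 0.3; 0.17 0.09 -0.14 -0.44 -0.32 -0.19 0.3; 0.16 0.1 -0.15 -0.44 -0.31 -0.18 0.3; 0.15 0.11 -0.14 -0.44 -0.32 -0.19 0.3; 0.15 0.12 -0.14 -0.45 -0.31 -0.19 0.3
```

step_arm(
  moves="0.23 -0.07 -0.02 -0.44 -0.32 -0.19 0.3; 0.22 -0.05 -0.03 -0.45 -0.31 -0.18 0.3; 0.23 -0.06 -0.05 -0.44 -0.32 -0.19 0.3; 0.23 -0.04 -0.05 -0.44 -0.31 -0.19 0.3; 0.22 -0.04 -0.06 -0.44 -0.32 -0.18 0.3; 0.23 -0.02 -0.08 -0.45 -0.32 -0.19 0.3; 0.22 -0.02 -0.09 -0.44 -0.31 -0.18 0.3; 0.22 -0.01 -0.09 -0.44 -0.32 -0.19 0.3; 0.21 0 -0.1 -0.45 -0.32 -0.19 0.3; 0.21 0.01 -0.11 -0.44 -0.31 -0.18 0.3; 0.2 0.03 -0.12 -0.44 -0.32 -0.19 0.3; 0.2 0.03 -0.12 -0.44 -0.31 -0.19 0.3; 0.2 0.05 -0.13 -0.45 -0.32 -0.18 0.3; 0.19 0.05 -0.13 -0.44 -0.32 -0.19 0.3; 0.18 0.07 -0.14 -0.44 -0.31 -0.18 0.3; 0.17 0.08 -0.14 -0.45 -0.32 -0.19 0.3; 0.17 0.09 -0.14 -0.44 -0.32 -0.19 0.3; 0.16 0.1 -0.15 -0.44 -0.31 -0.18 0.3; 0.15 0.11 -0.14 -0.44 -0.32 -0.19 0.3; 0.15 0.12 -0.14 -0.45 -0.31 -0.19 0.3",
)

```text
clock: 17.15
eef_pos: [506.2, -13.8, 271.9]
tool_rot: [-2.671, 0.0, -0.399]
force: [0.7, -0.4, -0.9]
width: 42.9
```

step_arm(
  moves="0 0 0 0 0 0 0.3; 0 0 0 0 0 0 0.3; 0 0 0 0 0 0 0.3",
)

```text
clock: 17.45
eef_pos: [506.1, -13.3, 272.7]
tool_rot: [-2.668, -0.002, -0.402]
force: [0.3, 0.5, -0.9]
width: 42.9
```

```bash
cat > look.py <<'E'
from place import *
from tubefit import *
rep(); p0,R=now()
c0=p0+R@OFF; a0=R@AX; print("expected mid",np.round(c0,1),"axis",np.round(a0,3))
I=[]
for n in("top","scene"):
    p=get_image(n); u=proj(p,c0)[0]; print([(round(d["conf"],2),np.round(d["position"])) for d in nets.place_of(p,"tube_mid")][:3])
    crop(p,*u,45,f"h_{n}.png",8,proj(p,cyl(c0,a0)))
    I.append(cv2.resize(cv2.imread(f'pics/h_{n}.png'),(400,300)))
import sys
cv2.imwrite(f'pics/{sys.argv[1]}.png',np.hstack(I))
E
python3 look.py k1; python3 log.py
```

```text
clock 17.55 pos [506.1 -13.4 272.9] x [ 0.921 -0.391  0.002] y [-0.347 -0.82  -0.456] q [-0.92  1.05  0.93  1.49  0.16  1.49 -0.53] F [-0.6  0.2 -0.6] w 43.4
expected mid [520.8  20.5 270.9] axis [ 0.003  0.001 -1.   ]
[(0.56, array([523.,  20., 269.]))]
[(0.59, array([522.,  21., 267.])), (0.34, array([ 509., -195.,  148.]))]
```

View pics/k1.png

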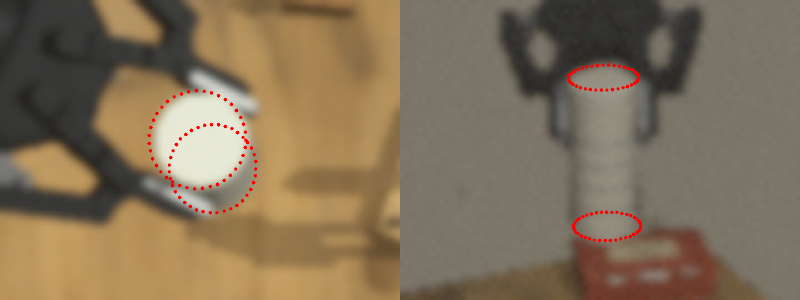

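The held tube matches the model in both views: upright, rims at about scene crop (603,77) and (607,226). Next I refine the peg position.

```bash
python3 - <<'E'
from place import *
from tubefit import *
t=np.linspace(0,2*np.pi,24)[:,None]
for n in("top","scene"):
    p=get_image(n)
    circ=lambda z:peg+[0,0,z]+8*np.hstack([np.cos(t),np.sin(t),0*t])
    u=proj(p,peg+[0,0,40])[0]
    crop(p,*u,14,f"p_{n}.png",24,np.vstack([proj(p,circ(72)),proj(p,circ(12))]))
    crop(p,*u,14,f"q_{n}.png",24)
    for x in ("free_peg","used_peg","stand_grip"): print(n,x,[(round(d["conf"],2),np.round(d["position"],1)) for d in nets.place_of(p,x)][:2])
I=[cv2.resize(cv2.imread(f'pics/{a}_{n}.png'),(400,300)) for a in 'pq' for n in("top","scene")]
cv2.imwrite('pics/pq.png',np.vstack([np.hstack(I[:2]),np.hstack(I[2:])]))
E
```

```text
top free_peg [(0.79, array([ 543.3, -105.4,   14. ])), (0.42, array([519.8,  21.3, 269.4]))]
top used_peg [(0.75, array([ 475.5, -283.4,   14. ]))]
top stand_grip [(0.68, array([ 507.3, -193.7,  148. ]))]
scene free_peg [(0.85, array([ 542.6, -101.8,   14. ]))]
scene used_peg [(0.59, array([ 474.8, -282.6,    9.9]))]
scene stand_grip [(0.8, array([ 506.8, -198. ,  150.3])), (0.62, array([ 475.9, -286.5,   65.2]))]
```

View pics/pq.png

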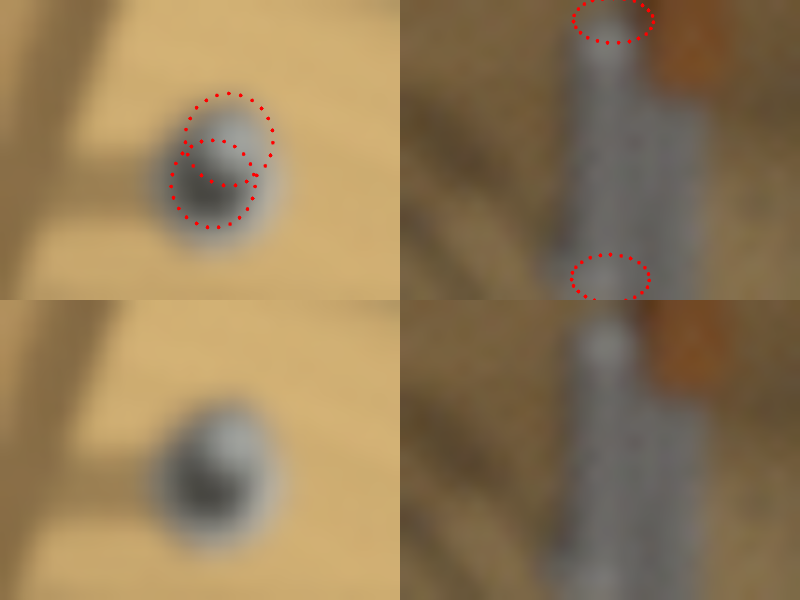

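```bash
cat >> place.py <<'E'
PEG=np.array([542.3,-105.5,0])
E
python3 - <<'E'
from place import *
p0,R0=now(); R=Rplace(-113); plan(ptcp(R,PEG+[-1,0,150+1.5]),R,.3,10)
E
```

```text
end [ 526.5 -139.2  153.7] 10
0.14 0.3 0.11 0 0 0 0.3; 0.13 0.3 0.12 0 0 0 0.3; 0.14 0.3 0.11 0 0 0 0.3; 0.13 0.3 0.12 0 0 0 0.3; 0.14 0.3 0.11 0 0 0 0.3; 0.14 0.3 0.11 0 -0.01 0.01 0.3; 0.13 0.3 0.12 0 0 0 0.3; 0.14 0.3 0.11 -0.01 0 0 0.3; 0.14 0.3 0.12 0 0 0 0.3; 0.13 0.3 0.11 0 0 0 0.3
```

step_arm(
  moves="0.14 0.3 0.11 0 0 0 0.3; 0.13 0.3 0.12 0 0 0 0.3; 0.14 0.3 0.11 0 0 0 0.3; 0.13 0.3 0.12 0 0 0 0.3; 0.14 0.3 0.11 0 0 0 0.3; 0.14 0.3 0.11 0 -0.01 0.01 0.3; 0.13 0.3 0.12 0 0 0 0.3; 0.14 0.3 0.11 -0.01 0 0 0.3; 0.14 0.3 0.12 0 0 0 0.3; 0.13 0.3 0.11 0 0 0 0.3; 0 0 0 0 0 0 0.3; 0 0 0 0 0 0 0.3; 0 0 0 0 0 0 0.3; 0 0 0 0 0 0 0.3",
)

```text
clock: 19.65
eef_pos: [527.0, -138.5, 154.0]
tool_rot: [-2.67, -0.0, -0.4]
force: [-0.8, -0.7, -0.2]
width: 42.8
```

```bash
python3 look.py k2; python3 log.py
```

```text
clock 19.75 pos [ 526.9 -138.7  154. ] x [ 0.921 -0.39   0.   ] y [-0.347 -0.82  -0.454] q [-0.74  1.2   0.88  1.58  0.15  1.18 -0.54] F [ 0.1  0.2 -0. ] w 43.1
expected mid [ 541.5 -104.8  151.9] axis [ 0.  0. -1.]
[(0.65, array([ 541., -107.,  150.]))]
[(0.78, array([ 540., -106.,  147.]))]
```

View pics/k2.png

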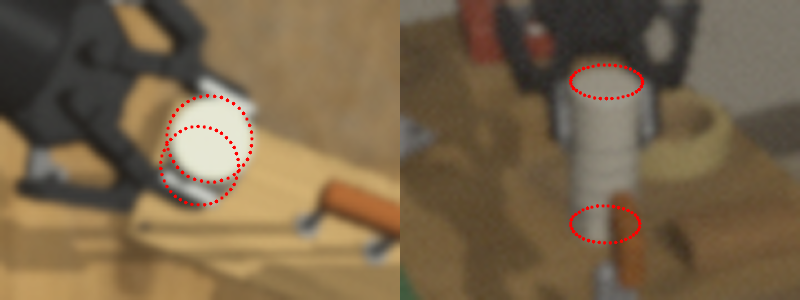

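step_arm(
  moves="0.01 0.09 0.18 0 0 0 0.3; 0 0.09 0.18 0 0 0 0.3; 0 0.09 0.18 0 0 0 0.3; 0 0.09 0.18 0 0 0 0.3; 0 0.09 0.18 0 0 0 0.3; 0 0.09 0.18 0 0 0 0.3; 0 0.09 0.18 0 0 0 0.3; 0 0.05 0.1 0 0 0 0.3; 0 0.04 0.08 0 0 0 0.3; 0 0 0 0 0 0 0.3; 0 0 0 0 0 0 0.3; 0 0 0 0 0 0 0.3",
)

```text
clock: 21.15
eef_pos: [527.4, -138.9, 73.7]
tool_rot: [-2.67, -0.0, -0.401]
force: [0.3, -0.4, -0.7]
width: 42.8
```

```bash
python3 look.py k3; python3 log.py
```

```text
clock 21.25 pos [ 527.4 -138.9   73.6] x [ 0.92  -0.391  0.   ] y [-0.348 -0.82  -0.454] q [-0.72  1.31  0.83  1.56  0.1   1.12 -0.6 ] F [ 0.8  0.1 -0.9] w 42.8
expected mid [ 542.1 -105.    71.5] axis [ 0. -0. -1.]
[(0.73, array([ 545., -104.,   12.])), (0.51, array([ 543., -104.,   73.])), (0.32, array([691., -33.,  -2.]))]
[(0.55, array([ 542., -105.,   68.])), (0.49, array([ 474., -283.,   60.]))]
```

View pics/k3.png

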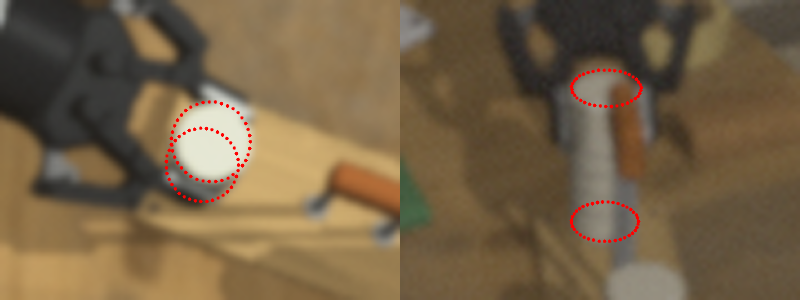

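step_arm(
  moves="0 0.02 0.036 0 0 0 0.3; 0 0.02 0.036 0 0 0 0.3; 0 0.02 0.036 0 0 0 0.3; 0 0 0 0 0 0 0.3; 0 0 0 0 0 0 0.3",
)

```text
clock: 21.95
eef_pos: [527.0, -139.1, 66.9]
tool_rot: [-2.671, 0.0, -0.401]
force: [0.3, -0.3, -0.7]
width: 43.0
```

step_arm(
  moves="0 0.01 0.018 0 0 0 0.3; 0 0 0 0 0 0 0.3; 0 0.01 0.018 0 0 0 0.3; 0 0 0 0 0 0 0.3",
)

```text
clock: 22.35
eef_pos: [527.1, -139.2, 65.0]
tool_rot: [-2.671, 0.0, -0.401]
force: [0.9, -0.5, 0.7]
width: 42.8
```

step_arm(
  moves="0 0.01 0.018 0 0 0 0.3; 0 0 0 0 0 0 0.3; 0 0 0 0 0 0 0.3",
)

```text
clock: 22.65
eef_pos: [527.1, -139.4, 65.0]
tool_rot: [-2.672, -0.0, -0.402]
force: [0.1, 2.2, 5.5]
width: 42.7
```

step_arm(
  moves="0 0.01 0.018 0 0 0 0.3; 0 0 0 0 0 0 0.3; 0 0 0 0 0 0 0.3",
)

```text
clock: 22.95
eef_pos: [527.0, -139.6, 65.0]
tool_rot: [-2.673, -0.0, -0.402]
force: [-0.2, 3.5, 8.3]
width: 42.8
```

Contact at 8 N, so the rim is on the board. Ease off slightly and open.

step_arm(
  moves="0 -0.01 -0.02 0 0 0 0.3; 0 0 0 0 0 0 0.45; 0 0 0 0 0 0 0.55; 0 0 0 0 0 0 0.65; 0 0 0 0 0 0 0.8; 0 0 0 0 0 0 1; 0 0 0 0 0 0 1; 0 0 0 0 0 0 1; 0 0 0 0 0 0 1; 0 0 0 0 0 0 1",
)

```text
clock: 23.95
eef_pos: [527.1, -139.2, 64.0]
tool_rot: [-2.671, 0.0, -0.401]
force: [0.9, 0.0, -0.8]
width: 85.8
```

```bash
python3 look.py k4; python3 log.py
```

```text
clock 24.05 pos [ 527.1 -139.2   64. ] x [ 0.92  -0.391 -0.   ] y [-0.348 -0.82  -0.454] q [-0.71  1.32  0.82  1.56  0.1   1.11 -0.61] F [-0.9 -0.8 -0.1] w 85.5
expected mid [ 541.8 -105.4   62. ] axis [-0. -0. -1.]
[]
[(0.78, array([ 539., -106.,   61.])), (0.23, array([ 475., -285.,   64.]))]
```

View pics/k4.png

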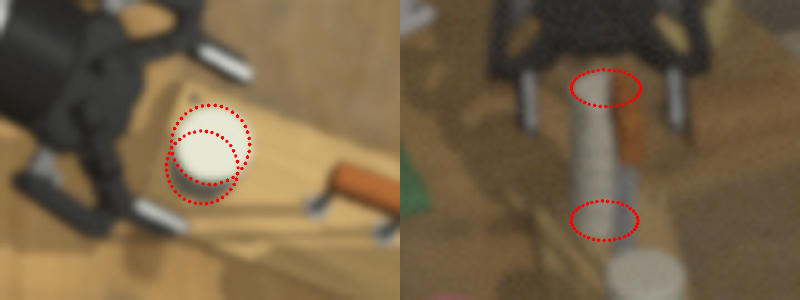

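```bash
python3 - <<'E'
from place import *
from cell import ctrl
R1=Rt(-20.6,89.99)
p0,R0=now()
GR=np.array([509,-195.5,118.])
if 0: pass
q=track(ctrl.read_state()["qpos"],[("ret",p0-150*R0[:,1],R0),("up",np.array([560,-60,330.]),R1@np.eye(3)),("ab",GR+[0,0,190],R1),("gr",GR,R1),("lift",GR+[0,0,140],R1)])
print(R0[:,0],R1[:,0])
plan(np.array([560,-60,330.]),R1,1,14,p0=p0-150*R0[:,1],R0=R0)
E
```

```text
ret [-0.78  1.28  0.83  1.27  0.08  1.47 -0.59] 0.0 0.0
up [-0.37  0.45  0.66  1.6  -0.29  1.2  -0.01] 0.0 0.0
ab [-0.13  0.44  0.67  1.68 -0.3   1.13  0.26] 0.0 0.0
gr [-0.02  0.66  0.52  1.91 -0.49  0.7   0.43] 0.0 0.0
lift [-0.11  0.49  0.64  1.76 -0.34  1.01  0.3 ] 0.0 0.0
[ 9.20515969e-01 -3.90704891e-01 -1.98241635e-04] [ 0.93605954 -0.35184165  0.        ]
end [559.8 -60.  329.9] 14
0 -0.07 -0.28 0.65 -0.02 -0.01 1; 0 -0.09 -0.28 0.66 -0.02 -0.02 1; 0 -0.11 -0.27 0.65 -0.03 -0.01 1; -0.01 -0.13 -0.26 0.66 -0.02 -0.01 1; 0 -0.15 -0.25 0.65 -0.02 -0.02 1; 0 -0.17 -0.23 0.66 -0.02 -0.01 1; -0.01 -0.19 -0.22 0.65 -0.03 -0.02 1; 0 -0.21 -0.21 0.66 -0.02 -0.01 1; -0.01 -0.22 -0.19 0.65 -0.02 -0.01 1; 0 -0.23 -0.17 0.66 -0.02 -0.02 1; 0 -0.25 -0.15 0.65 -0.03 -0.01 1; -0.01 -0.26 -0.14 0.66 -0.02 -0.02 1; 0 -0.27 -0.11 0.65 -0.02 -0.01 1; -0.01 -0.27 -0.09 0.66 -0.02 -0.01 1
```

step_arm(
  moves="0 -0.2 0 0 0 0 1; 0 -0.3 0 0 0 0 1; 0 -0.5 0 0 0 0 1; 0 -0.7 0 0 0 0 1; 0 -0.8 0 0 0 0 1; 0 -0.5 0 0 0 0 1; 0 0 0 0 0 0 1; 0 0 0 0 0 0 1",
)

```text
clock: 25.05
eef_pos: [579.4, -15.7, 132.2]
tool_rot: [-2.67, -0.0, -0.401]
force: [-0.5, -0.7, 0.3]
width: 85.3
```

step_arm(
  moves="0 -0.07 -0.28 0.65 -0.02 -0.01 1; 0 -0.09 -0.28 0.66 -0.02 -0.02 1; 0 -0.11 -0.27 0.65 -0.03 -0.01 1; -0.01 -0.13 -0.26 0.66 -0.02 -0.01 1; 0 -0.15 -0.25 0.65 -0.02 -0.02 1; 0 -0.17 -0.23 0.66 -0.02 -0.01 1; -0.01 -0.19 -0.22 0.65 -0.03 -0.02 1; 0 -0.21 -0.21 0.66 -0.02 -0.01 1; -0.01 -0.22 -0.19 0.65 -0.02 -0.01 1; 0 -0.23 -0.17 0.66 -0.02 -0.02 1; 0 -0.25 -0.15 0.65 -0.03 -0.01 1; -0.01 -0.26 -0.14 0.66 -0.02 -0.02 1; 0 -0.27 -0.11 0.65 -0.02 -0.01 1; -0.01 -0.27 -0.09 0.66 -0.02 -0.01 1; 0 0 0 0 0 0 1; 0 0 0 0 0 0 1",
)

```text
clock: 26.65
eef_pos: [558.8, -60.6, 329.1]
tool_rot: [-1.571, 0.002, -0.362]
force: [0.5, 1.2, 0.0]
width: 85.3
```

```bash
python3 log.py; cat > look2.py <<'E'
from place import *
from tubefit import *
import sys
rep()
y=np.radians(69.4); c=np.array([float(sys.argv[2]),float(sys.argv[3]),float(sys.argv[4])]); Yv=np.array([np.cos(y),np.sin(y),0]);Xv=np.array([Yv[1],-Yv[0],0])
pts=[c+sx*8*Xv+sy*30*Yv+[0,0,167] for sx in(-1,1) for sy in(-1,1)]
for n in("top","scene"):
    p=get_image(n)
    for x in("tube_mid","dry_tube_mid","free_peg","stand_grip","stand"): print(n,x,[(round(d["conf"],2),np.round(d["position"]).tolist()) for d in nets.place_of(p,x)][:4])
    u=proj(p,c+[0,0,100])[0]
    crop(p,*u,50,f"{sys.argv[1]}_{n}.png",8,np.vstack([proj(p,pts),proj(p,cyl(c+95*Yv+[0,0,62],np.array([0,0,-1.]))),proj(p,cyl(c-95*Yv+[0,0,62],np.array([0,0,-1.])))]))
I=[cv2.resize(cv2.imread(f'pics/{sys.argv[1]}_{n}.png'),(400,300)) for n in("top","scene")]
cv2.imwrite(f'pics/{sys.argv[1]}.png',cv2.resize(np.hstack(I),None,fx=1,fy=1))
E
python3 look2.py m1 509 -195.5 0
python3 - <<'E'
from place import *
plan(np.array([509,-195.5,290.]),Rt(-20.6,89.99),1,8)
E
```

```text
clock 26.75 pos [559.3 -58.4 328.2] x [ 0.937 -0.35  -0.003] y [-0.003  0.001 -1.   ] q [-0.37  0.45  0.65  1.6  -0.29  1.2  -0.02] F [0.1 0.2 0.1] w 85.3
top tube_mid [(0.63, [545.0, -106.0, 63.0]), (0.59, [510.0, -196.0, 152.0])]
top dry_tube_mid [(0.7, [388.0, -366.0, 53.0]), (0.67, [368.0, -264.0, 49.0]), (0.56, [506.0, -384.0, 50.0]), (0.54, [473.0, -283.0, 62.0])]
top free_peg [(0.75, [544.0, -101.0, 60.0]), (0.74, [538.0, -101.0, 13.0]), (0.53, [476.0, 217.0, -2.0])]
top stand_grip []
top stand [(0.68, [513.0, -197.0, -1.0]), (0.28, [542.0, -104.0, 12.0])]
scene tube_mid [(0.56, [716.0, 123.0, -4.0]), (0.52, [542.0, -105.0, 60.0])]
scene dry_tube_mid [(0.95, [504.0, -383.0, 51.0]), (0.9, [389.0, -376.0, 52.0]), (0.64, [476.0, -286.0, 59.0]), (0.64, [366.0, -263.0, 47.0])]
scene free_peg [(0.77, [542.0, -103.0, 15.0])]
scene stand_grip [(0.91, [510.0, -196.0, 148.0]), (0.28, [715.0, 123.0, -1.0])]
scene stand [(0.63, [511.0, -193.0, -0.0])]
end [ 508.9 -195.2  289.8] 8
0 0.1 -0.36 0 0 0 1; 0 0.1 -0.36 0 0 0 1; 0 0.1 -0.37 0 0 0 1; 0 0.1 -0.36 0 0 0 1; 0 0.1 -0.36 0 0 0 1; 0 0.1 -0.36 0 0 0 1; 0 0.1 -0.36 0 0 0 1; 0 0.1 -0.36 0 0 0 1
```

View pics/m1_top.png

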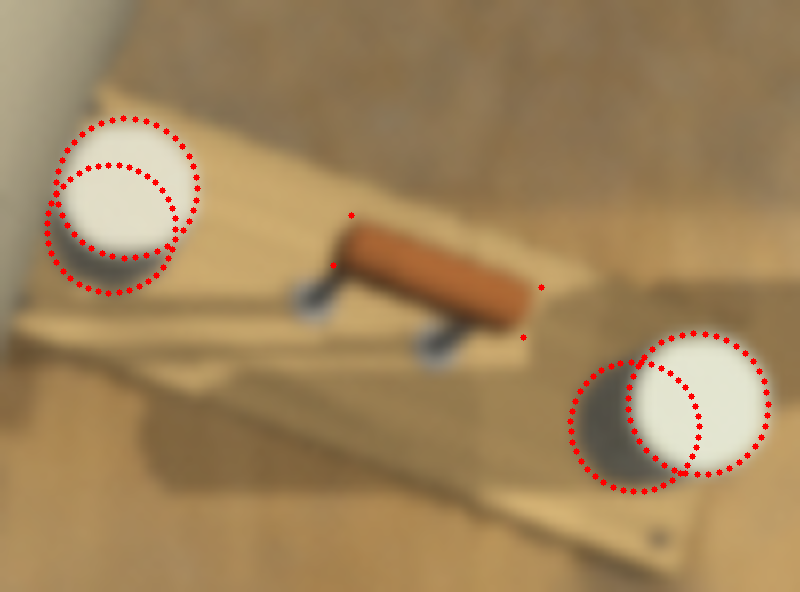

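View pics/m1_scene.png

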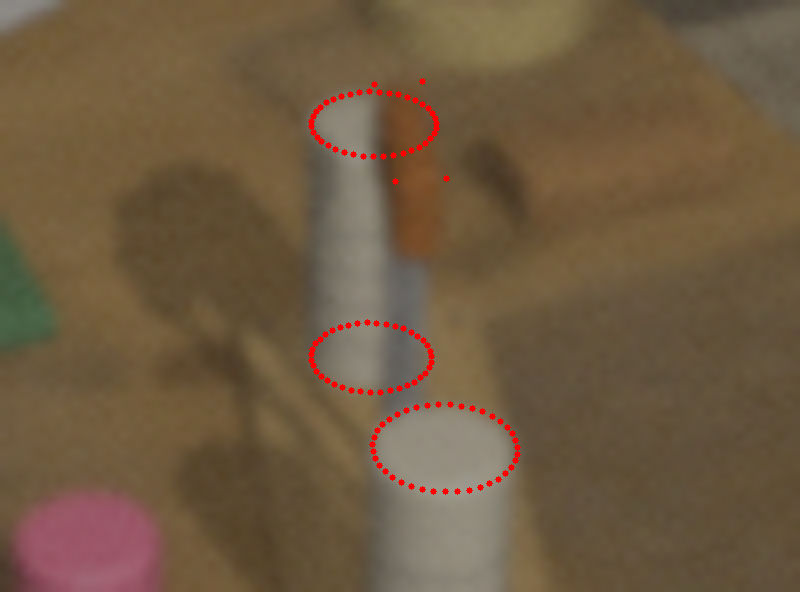

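Both tubes match the outlines, and the grip matches its dots to within about 2 mm (top crop, upper edge mid (445,256) against (446,251)). Moving above the grip.

step_arm(
  moves="0 0.1 -0.36 0 0 0 1; 0 0.1 -0.36 0 0 0 1; 0 0.1 -0.37 0 0 0 1; 0 0.1 -0.36 0 0 0 1; 0 0.1 -0.36 0 0 0 1; 0 0.1 -0.36 0 0 0 1; 0 0.1 -0.36 0 0 0 1; 0 0.1 -0.36 0 0 0 1; 0 0 0 0 0 0 1; 0 0 0 0 0 0 1",
)

```text
clock: 28.35
eef_pos: [509.2, -194.9, 289.9]
tool_rot: [-1.569, 0.0, -0.36]
force: [0.4, -0.3, 0.6]
width: 85.1
```

```bash
python3 log.py; python3 - <<'E'
from place import *
rep()
plan(np.array([508.5,-195.5,165.]),Rt(-20.6,89.99),1,6)
E
```

```text
clock 28.35 pos [ 509.2 -194.9  289.9] x [ 0.936 -0.353 -0.   ] y [ 0.     0.001 -1.   ] q [-0.12  0.45  0.65  1.71 -0.31  1.08  0.27] F [ 0.4 -0.3  0.6] w 85.1
end [ 508.3 -195.5  164.9] 6
0 0.42 0 0 0 0 1; 0 0.41 -0.01 0 0 0 1; 0 0.42 0 -0.01 0 0 1; 0 0.42 0 0 0 0 1; -0.01 0.41 -0.01 0 -0.01 0 1; 0 0.42 0 0 0 0 1
```

step_arm(
  moves="0 0.42 0 0 0 0 1; 0 0.41 -0.01 0 0 0 1; 0 0.42 0 0 0 0 1; 0 0.42 0 0 0 0 1; -0.01 0.41 -0.01 0 0 0 1; 0 0.42 0 0 0 0 1; 0 0.3 0 0 0 0 1; 0 0.3 0 0 0 0 1; 0 0.2 0 0 0 0 1; 0 0 0 0 0 0 1; 0 0 0 0 0 0 1",
)

```text
clock: 29.45
eef_pos: [508.7, -195.5, 125.1]
tool_rot: [-1.57, -0.0, -0.359]
force: [-0.4, 0.1, 0.5]
width: 85.4
```

```bash
python3 log.py; python3 look2.py m2 509 -195.5 0 >/dev/null; python3 -c "
from plan import *
rep()"
```

```text
clock 30.15 pos [ 508.1 -195.9  124.7] x [ 0.936 -0.352 -0.   ] y [-0.     0.001 -1.   ] q [-0.02  0.64  0.52  1.9  -0.47  0.72  0.42] F [ 0.4 -0.8  0.2] w 85.3
```

View pics/m2.png

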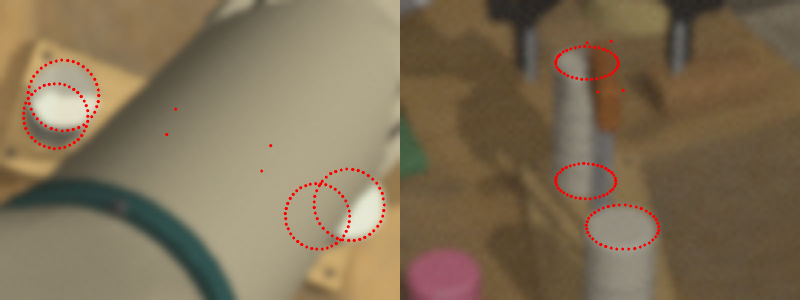

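Fingertips (scene crop y≈75) overlap only the top part of the grip, so I lower 15 mm more and then close.

step_arm(
  moves="0.01 0.1 -0.01 0 0 0 1; 0 0.1 0 0 0 0 1; 0 0.1 0 0 0 0 1; 0 0 0 0 0 0 1; 0 0 0 0 0 0 0.7; 0 0 0 0 0 0 0.5; 0 0 0 0 0 0 0.4; 0 0 0 0 0 0 0.3; 0 0 0 0 0 0 0.25; 0 0 0 0 0 0 0.2; 0 0 0 0 0 0 0.1; 0 0 0 0 0 0 0; 0 0 0 0 0 0 0; 0 0 0 0 0 0 0; 0 0 0 0 0 0 0",
)

```text
clock: 31.65
eef_pos: [508.8, -196.7, 110.0]
tool_rot: [-1.57, -0.001, -0.36]
force: [2.2, -1.2, 1.3]
width: 15.5
```

```bash
python3 log.py; python3 look2.py m3 509 -195.5 0 ; python3 -c "
from plan import *
rep()"
```

```text
clock 31.75 pos [ 508.8 -196.7  109.9] x [ 0.936 -0.352  0.   ] y [ 0.001  0.    -1.   ] q [-0.    0.67  0.5   1.91 -0.49  0.68  0.43] F [ 2.1 -0.5  1.7] w 15.1
top tube_mid [(0.56, [544.0, -104.0, 61.0])]
top dry_tube_mid [(0.9, [503.0, -382.0, 50.0]), (0.85, [387.0, -366.0, 54.0]), (0.77, [370.0, -263.0, 49.0]), (0.48, [471.0, -284.0, 60.0])]
top free_peg [(0.73, [541.0, -107.0, 11.0])]
top stand_grip [(0.47, [715.0, 118.0, 3.0])]
top stand [(0.52, [540.0, -104.0, 63.0])]
scene tube_mid [(0.58, [540.0, -105.0, 60.0])]
scene dry_tube_mid [(0.96, [477.0, -288.0, 61.0]), (0.82, [504.0, -384.0, 48.0]), (0.73, [390.0, -375.0, 53.0]), (0.69, [539.0, -106.0, 58.0])]
scene free_peg [(0.56, [542.0, -104.0, 13.0]), (0.25, [536.0, -104.0, 57.0])]
scene stand_grip [(0.86, [509.0, -194.0, 150.0])]
scene stand [(0.98, [515.0, -191.0, -2.0])]
clock 32.35 pos [ 508.7 -196.6  109.9] x [ 0.936 -0.352  0.   ] y [ 0.001  0.    -1.   ] q [-0.    0.67  0.5   1.91 -0.49  0.68  0.43] F [ 2.5 -0.1  2.7] w 15.2
```

View pics/m3_scene.png

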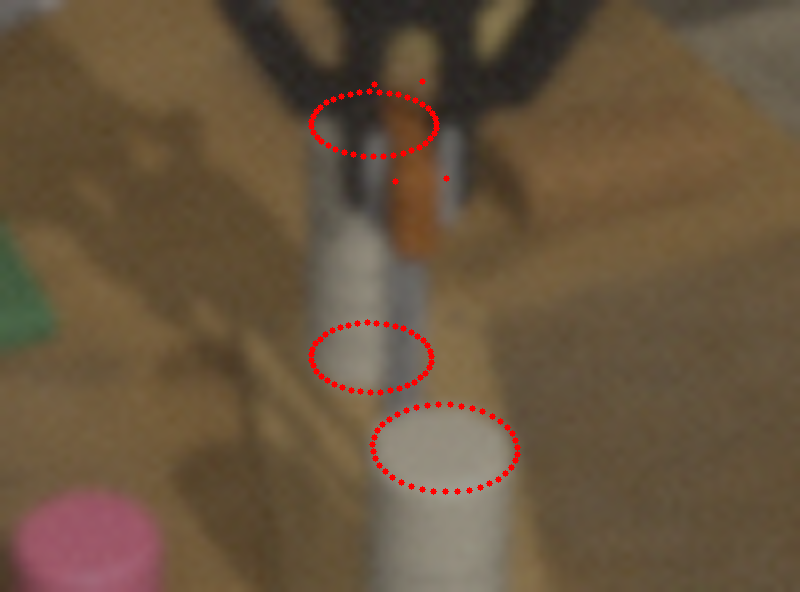

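The pads clamp the slab at 15 mm opening over most of its height. Lifting gently.

step_arm(
  moves="0 -0.02 0 0 0 0 0; 0 -0.04 0 0 0 0 0; 0 -0.06 0 0 0 0 0; 0 -0.08 0 0 0 0 0; 0 -0.1 0 0 0 0 0; 0 -0.1 0 0 0 0 0; 0 -0.1 0 0 0 0 0; 0 0 0 0 0 0 0; 0 0 0 0 0 0 0",
)

```text
clock: 33.25
eef_pos: [508.5, -196.4, 134.9]
tool_rot: [-1.57, 0.0, -0.36]
force: [0.8, 0.3, -5.0]
width: 15.3
```

```bash
python3 look2.py m4 509 -195.5 25 |grep -v dry; python3 -c "
from plan import *
rep();print(ctrl.read_state()['torque'])"
```

```text
clock 33.35 pos [ 508.2 -196.4  134.6] x [ 0.936 -0.352 -0.001] y [-0.     0.001 -1.   ] q [-0.02  0.63  0.53  1.9  -0.46  0.74  0.41] F [ 0.6  0.5 -5.7] w 15.4
top tube_mid [(0.66, [542.0, -103.0, 89.0])]
top free_peg [(0.61, [545.0, -106.0, 39.0])]
top stand_grip []
top stand []
scene tube_mid [(0.69, [474.0, -284.0, 88.0]), (0.55, [542.0, -105.0, 80.0])]
scene free_peg [(0.89, [542.0, -102.0, 41.0])]
scene stand_grip [(0.76, [509.0, -197.0, 176.0])]
scene stand [(0.7, [508.0, -195.0, 24.0]), (0.57, [540.0, -103.0, 85.0])]
clock 33.95 pos [ 508.4 -196.5  134.8] x [ 0.936 -0.352 -0.   ] y [-0.     0.001 -1.   ] q [-0.02  0.63  0.53  1.9  -0.46  0.74  0.41] F [ 1.   0.7 -4.7] w 15.2
[-0.04264342  0.01428614 -0.04061598]
```

View pics/m4.png

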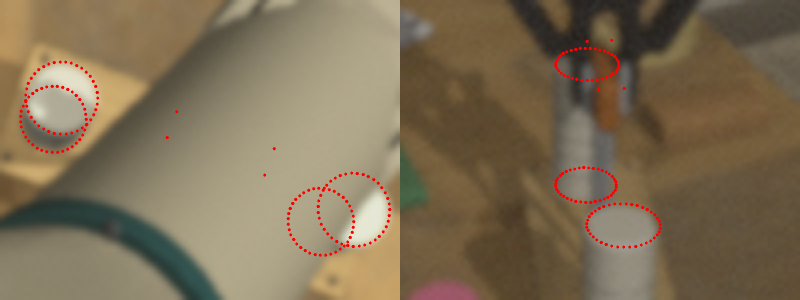

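Level, both tubes on, held (weight about 5 N). Lifting further, to about 135 mm.

step_arm(
  moves="0 -0.04 0 0 0 0 0; 0 -0.08 0 0 0 0 0; 0 -0.12 0 0 0 0 0; 0 -0.16 0 0 0 0 0; 0 -0.2 0 0 0 0 0; 0 -0.2 0 0 0 0 0; 0 -0.2 0 0 0 0 0; 0 -0.2 0 0 0 0 0; 0 -0.2 0 0 0 0 0; 0 -0.2 0 0 0 0 0; 0 -0.2 0 0 0 0 0; 0 -0.16 0 0 0 0 0; 0 -0.12 0 0 0 0 0; 0 -0.08 0 0 0 0 0; 0 -0.04 0 0 0 0 0; 0 0 0 0 0 0 0; 0 0 0 0 0 0 0; 0 0 0 0 0 0 0; 0 0 0 0 0 0 0; 0 0 0 0 0 0 0",
)

```text
clock: 35.95
eef_pos: [508.3, -196.6, 244.6]
tool_rot: [-1.57, 0.001, -0.36]
force: [0.8, 1.4, -4.5]
width: 15.5
```

```bash
python3 look2.py m5 509 -195.5 135; python3 -c "
from plan import *
rep();s=ctrl.read_state();print(s['torque'],s['qd'])"
```

```text
clock 36.05 pos [ 508.4 -196.6  244.7] x [ 0.936 -0.352 -0.   ] y [-0.     0.001 -1.   ] q [-0.1   0.5   0.63  1.78 -0.35  0.98  0.31] F [ 0.4  0.2 -5.5] w 15.0
top tube_mid [(0.97, [541.0, -103.0, 198.0]), (0.69, [510.0, -196.0, 133.0])]
top dry_tube_mid [(0.7, [388.0, -367.0, 52.0]), (0.6, [503.0, -384.0, 49.0]), (0.34, [540.0, -102.0, 202.0])]
top free_peg [(0.9, [545.0, -105.0, 150.0]), (0.51, [688.0, -33.0, -2.0]), (0.28, [543.0, -105.0, 195.0])]
top stand_grip []
top stand [(0.69, [506.0, -197.0, 136.0])]
scene tube_mid [(0.53, [540.0, -103.0, 195.0])]
scene dry_tube_mid [(0.94, [474.0, -287.0, 201.0]), (0.94, [365.0, -266.0, 46.0]), (0.73, [506.0, -384.0, 52.0]), (0.56, [388.0, -373.0, 52.0])]
scene free_peg [(0.69, [542.0, -101.0, 148.0])]
scene stand_grip [(0.97, [509.0, -195.0, 282.0])]
scene stand [(0.69, [509.0, -193.0, 133.0])]
clock 36.65 pos [ 508.4 -196.6  244.8] x [ 0.936 -0.352 -0.   ] y [-0.     0.001 -1.   ] q [-0.1   0.5   0.63  1.78 -0.35  0.98  0.31] F [-0.9  0.2 -5. ] w 15.3
[-0.02634262  0.00215792 -0.0274809 ] [-2.15365459e-04  9.88508608e-04  3.35281215e-05  9.10334580e-04
  2.35528332e-04  2.74003062e-05 -3.28335277e-04]
```

View pics/m5.png

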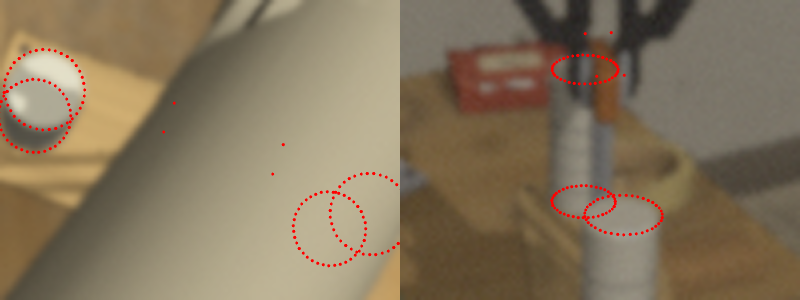

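The stand is 135 mm up, level and still, with both tubes in place. Handing in.

```bash
python3 -c "
from cell import ctrl
print(ctrl.finish_job())"
```

```text
the job is handed in; nothing more can be done
None
```

I set the rinsed tube upside down over the empty peg and let go. I then lifted the stand by its grip and handed the job in while still holding it, about 36.7 s into the 61 s. The hand-in gives no verdict.

**Last checks before hand-in**
- **Height:** the networks put the stand's underside about 133–136 mm up. That agrees with the 135 mm the hand rose.
- **Level and steady:** the tool axis was vertical to about 0.001 rad and the joint speeds were under 0.001 rad/s. The stand showed no visible tilt against its model outline.
- **Grip:** the fingers held at 15 mm opening, carrying about 5 N.
- **Rinsed tube:** found at about (540, -103, 196) mm, against a peg foot at about (543, -103, 149) mm, so it was seated.
- **Second tube:** found at about (474, -287, 201) mm, on its peg.
- **Bystanders:** I never touched them in any step, but I did not measure their positions again at the end.

**What went wrong or disagreed**
- **Approach along the tube:** the arm could not reach this because of joint limits. I gripped the tube nearly from above instead, and inserted it with the hand inclined.
- **First two grips too high:** they closed at 37 and 42 mm on a 44 mm tube. In the pictures the fingertips sat about 20–40 mm behind the stated tool point, so I lowered the hand and gripped again.
- **Last top view:** the forearm hid the grip and the second tube, so those two were checked only from the scene camera.
- **Network readings:** they scattered by a few millimetres throughout.

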